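# Sort out the swapped pot lids

## Robot

A 6-joint arm with a two-finger parallel gripper is mounted at the origin on the work surface. World frame = base frame: x ahead of the robot, y to its left, z up, the work surface at z = 0. Lengths are in m, angles in rad, forces in N, time in s.
With the tool pointing down it reaches from about 0.35 to 0.975 m from the base axis. Payload 4.9 kg.
Tool frame: the origin (TCP) lies at the very end of the fingers, on their centre line; the grasp point (between the pads) lies 19 mm behind it; y points along the fingers, z is the direction in which the jaws open and shut, and the axes are right-handed (so a half turn about y gives the same grasp; the last joint's range is limited). The gripper opens to 85 mm and grips with 20 to 120 N. Pads are 22 mm wide; open, the fingers measure 114 mm over their backs; the gripper's body (76 mm by 85 mm) begins 54 mm behind the grasp point. The pads swing forward as they close: fully open they stand 13 mm farther back than shut.
Start: joints at [1.105, 0.053, 1.613, -0, 1.476, -0.119], TCP at [0.212, 0.588, 0.231] pointing down, gripper open.
Joint ranges: [-3.01, 3.01], [-1.01, 2.22], [0.06, 2.58], [-1.02, 4.17], [0.09, 2.62], [-3.14, 3.14]. Speed limits (rad/s): [2.57, 2.57, 3.14, 3.14, 3.14, 3.14].

## Interface

Orientations are given as a rotation vector (axis times angle).
In Python, from station import monitor, viewer, ticket gives the robot as it stands.
- The arm moves only by the tool servo_tool, never from a script. Its argument "commands" is one flat list of numbers, 7 for each row, row after row: the turn, a rotation vector about the tool's x, y, z in rad, then the shift along the tool's x, y, z in cm, then the opening, from 0 (shut) to 1 (fully open). In form: [rx, ry, rz, dx, dy, dz, claw, rx, ry, rz, dx, dy, dz, claw, ...]. A call has 1 to 20 rows; each row shifts and turns the pose as measured when the row begins, along the tool's axes as they then stand; what a row does not reach is not made up. A row lasts 1/10 s, in which the tool goes at most 50 mm and 8.59 degrees, less where a joint would pass 70% of its speed; a pose out of reach is approached as far as the arm can. A call is refused whole if a number of a shift passes 5 or a number of a turn 0.15, either way. A call with a gripper value outside its range is refused whole. The fingers move at their own pace and stop on an object; "grip_force" is the grip in N (left out, the last holds). Time passes only in rows, so rows that do not move let the fingers close. It gives the time, the measured TCP pose, the force and the opening at its end, in the units of the state.
- monitor.get_obs(): the state, without advancing time (a new reading comes with each control period).
- viewer.get_image(name): name is "side" or "top" or "wrist"; returns a dict with "frame" (400x640x3 uint8, red, green, blue), "depth" (400x640 float32, m along the optical axis (not along the pixel's ray), 0 where there is no reading), "camera_matrix" (3x3 intrinsics, pixels), "cam_to_world" (4x4, takes a point from camera to world coordinates). Camera axes: x right, y down, z forward; pixel columns grow to the right and rows downward; lengths in m; the calibration is good to about 2 mm. The wrist camera is an equidistant fisheye: a pixel r from the principal point sees the ray r / f radians off the axis. A picture is of the moment at which its call begins.
- ticket.finish_job(): hands the job in, once; it reports no verdict.
The state is a dict: "t": time; "q": joint angles; "dq": joint speeds; "effort": joint torques, N m; "tool_pos": TCP position; "tool_rot": TCP orientation; "contact_force": force on the tool from outside, world axes, zero at the start; "wrist_torque": the same for the moment, N m; "opening": finger opening in m.
Only numpy, scipy, OpenCV 4.12 (cv2) and the standard library are available. Lean on these libraries where they do the work, as an engineer would, in place of code of your own. Each camera call takes 0.05 s, during which the arm holds its last target.

## Task

In the wash-up room the lids of the large round pot and the rectangular pot have been swapped, and the small pot's lid lies on the table. Put every pot's own lid on it, fully home with its flange down on the rim all round, and let go; a lid may be laid on the table for a while. Leave the pots standing upright where they are, and do not disturb the medium-sized spare lid, which fits no pot, or the mug, jar and brush.

Things in the scene. Friction and masses are not known exactly. Their poses are not given: they have to be found in the camera images.
- pot_round: Large round open pot, cream, loose, 0.6 kg: 128 mm outside diameter, 118 mm inside, 95 mm high. Origin at the centre of its underside (on the table), z up. At the start the rectangular lid lies loosely across its mouth.
- pot_small: Small round open pot, cream, loose, 0.35 kg: 80 mm outside diameter, 70 mm inside, 90 mm high. Origin at the centre of its underside, z up. Starts uncovered.
- pot_rect: Rectangular open pot, cream, loose, 0.6 kg: 150 mm long (its x) by 94 mm wide (its y) outside, 140 by 84 mm inside, 80 mm high. Origin at the centre of its underside, z up. At the start the large round lid lies loosely across its mouth.
- lid_round: Large round lid, white, 0.18 kg, of the large round pot: flange 132 mm in diameter, lip 111 mm (103 mm at its lower end). Knob: upright cylinder 28 mm in diameter. Origin: centre of the lip's underside, z up; lip 0-12 mm (tapered), flange 12-17, black knob 17-49 mm above it. Fully home, its origin is 83 mm above that of pot_round. Starts lying on the rim of pot_rect, origin 80 mm above that pot's.
- lid_small: Small round lid, white, 0.09 kg, of the small pot: flange 84 mm in diameter, lip 63 mm (55 mm at its lower end). Knob: upright cylinder 24 mm in diameter. Origin: centre of the lip's underside, z up; lip 0-12 mm (tapered), flange 12-17, black knob 17-49 mm above it. Fully home, its origin is 78 mm above that of pot_small. It starts on the table.
- lid_rect: Rectangular lid, white, 0.18 kg, of the rectangular pot: flange 154 mm (its x) by 98 mm (its y), lip about 133 by 77 mm (126 by 70 mm at its lower end). Knob: bar 70 mm long (x), 16 mm thick (y). Origin: centre of the lip's underside, z up; lip 0-12 mm (tapered), flange 12-17, black knob 17-49 mm above it. Fits either way round. Fully home, its origin is 68 mm above that of pot_rect. Starts lying on the rim of pot_round, origin 95 mm above that pot's.
- lid_spare: Medium round lid, white, flange 108 mm in diameter, 49 mm high with its knob, lying on the table; belongs to no pot. Bystander. Origin at the centre of its underside.
- mug: White mug, 80 mm in diameter (handle sticks out a further 30 mm or so), 85 mm high. Bystander. Origin at the centre of its underside.
- jar: Closed amber glass jar, 72 mm in diameter, 110 mm high. Bystander. Origin at the centre of its underside.
- brush: Washing-up brush with white handle and grey head, 200 mm long, lying near the robot on its left. Bystander. Origin near its middle.
Things that resemble listed ones, but are neither listed nor needed, are in the scene too. What is shaped like the lid_round but orange or yellow is not meant.

How it is judged:
At the end, for the whole second after the job is handed in: Each of the three lids sits home on its own pot: origin within 3.5 mm of its fully-home height, centred within 8 mm (rectangular: 10 mm), level within 0.06 rad and at rest; each pot is at rest, upright within 0.05 rad and within 60 mm of where it started (horizontal distance between lid_round and pot_round below 0.008 m and z of lid_round in the frame of pot_round between 0.0785 and 0.0865 m and angle between each of lid_round, lid_small, lid_rect's own z axis and vertical below 0.06 rad and angle between each of pot_round, pot_small, pot_rect's own z axis and vertical below 0.05 rad and distance of each of pot_round, pot_small, pot_rect from where it was at the start of the episode below 0.06 m and linear speed of each of lid_round, pot_round, lid_small, pot_small, lid_rect, pot_rect below 0.02 m/s and horizontal distance between lid_small and pot_small below 0.008 m and z of lid_small in the frame of pot_small between 0.0735 and 0.0815 m and horizontal distance between lid_rect and pot_rect below 0.01 m and z of lid_rect in the frame of pot_rect between 0.0635 and 0.0715 m); the robot touches nothing.
It fails at once if the spare lid was disturbed (moved over 30 mm) (distance of lid_spare from where it was at the start of the episode above 0.03 m).
It fails at once if the mug was disturbed (moved over 30 mm) (distance of mug from where it was at the start of the episode above 0.03 m).
It fails at once if the glass jar was disturbed (moved over 30 mm) (distance of jar from where it was at the start of the episode above 0.03 m).
It fails at once if the brush was disturbed (moved over 30 mm) (distance of brush from where it was at the start of the episode above 0.03 m).
It fails at once if a pot was tipped over 0.5 rad (angle between any of pot_round, pot_rect, pot_small's own z axis and vertical above 0.5 rad).
It also fails if it takes over 72 s, if anything falls off the work surface, if the arm or the gripper's body presses on something with over 40 N, if the wrist force passes 120 N, or if a joint passes its speed limit or range.

## Working session

There is one attempt and no reset: what is moved stays moved. The work goes in short steps, Python scripts to look and compute and a tool call to move; the robot and the scene stay as the last step left them, time stands still between calls to the robot, and variables do not carry over. Pictures are saved under pics/ and viewed, and the job is handed in when it is done.

Besides the shell and the picture viewer there is one more tool, called after "Request:" as name(argument=value, ...), one argument or row to a line, values as JSON. servo_tool: Moves the arm, as the interface text tells. Its arguments: {"type":"object","properties":{"commands":{"type":"array","items":{"type":"number"}},"grip_force":{"type":"number"}},"required":["commands"]}

```bash
mkdir -p pics; ls
cat > h.py <<'E'
import numpy as np, cv2
from station import monitor, viewer, ticket
def snap(name,tag):
    im=viewer.get_image(name); cv2.imwrite(f'pics/{tag}.png',im['frame'][:,:,::-1]); np.savez(f'pics/{tag}.npz',**im); return im
def cloud(im):
    K=im['camera_matrix'];d=im['depth'];v,u=np.mgrid[:d.shape[0],:d.shape[1]]
    P=np.stack([(u-K[0,2])/K[0,0]*d,(v-K[1,2])/K[1,1]*d,d,np.ones_like(d)],-1)
    return (P@im['cam_to_world'].T)[...,:3]
E
python3 - <<'E'
from h import *
for n in('side','top'):
    im=snap(n,n+'0'); print(n,im['camera_matrix'].tolist(),im['cam_to_world'].round(3).tolist(),(im['depth']>0).mean())
o=monitor.get_obs(); print({k:np.round(v,3) for k,v in o.items()})
E
```

```text
pics
side [[401.8871580959319, 0.0, 320.2056796677036], [0.0, 401.8871580959319, 198.25054466278647], [0.0, 0.0, 1.0]] [[0.992, -0.074, 0.101, 0.409], [-0.125, -0.657, 0.743, -0.894], [0.011, -0.75, -0.661, 0.862], [0.0, 0.0, 0.0, 1.0]] 0.996078125
top [[388.3569097916922, 0.0, 321.471032756081], [0.0, 388.3569097916922, 195.1146008362679], [0.0, 0.0, 1.0]] [[0.013, -0.994, 0.106, 0.36], [-1.0, -0.013, 0.004, -0.045], [-0.002, -0.106, -0.994, 1.511], [0.0, 0.0, 0.0, 1.0]] 0.99598828125
{'t': np.float64(0.1), 'q': array([ 1.105,  0.053,  1.614,  0.   ,  1.476, -0.119]), 'dq': array([-0.001, -0.003, -0.004, -0.001, -0.002, -0.   ]), 'effort': array([ 0.0000e+00, -3.9490e+01, -3.7136e+01, -0.0000e+00,  4.0000e-03,
       -0.0000e+00]), 'tool_pos': array([0.212, 0.587, 0.23 ]), 'tool_rot': array([-1.555,  0.273, -0.272]), 'contact_force': array([ 0.01 , -0.12 , -0.146]), 'wrist_torque': array([-0.013,  0.033,  0.012]), 'opening': np.float64(0.085)}
```

View pics/side0.png

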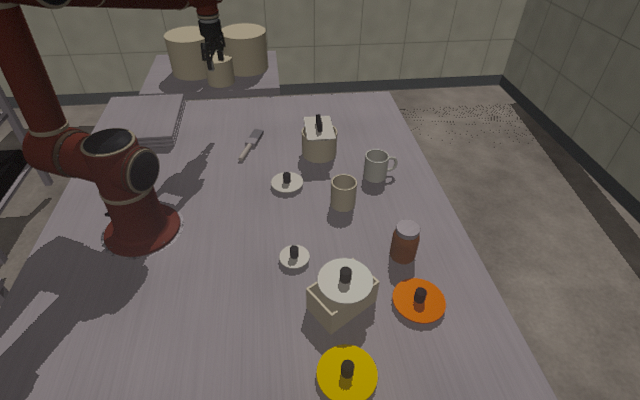

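View pics/top0.png

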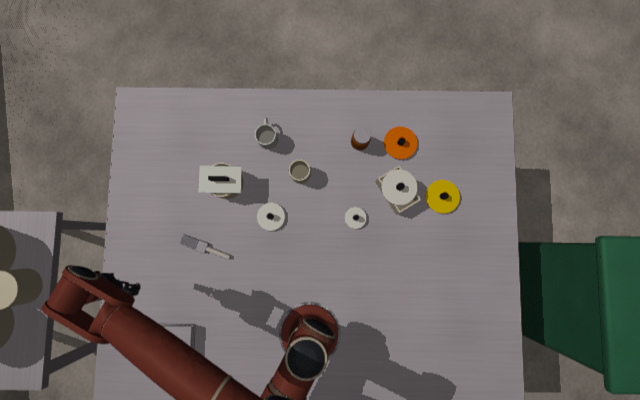

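The side view shows the rectangular lid on the round pot (319,140), the small pot (343,193), the spare lid (287,183), the small lid (294,259) and the round lid on the turned rectangular pot (345,290). In the top view the same things are at (220,180), (299,171), (271,216), (356,217) and (399,187).

Run:
```python
from h import *
for n in('top','side'):
    im=dict(np.load(f'pics/{n}0.npz')); P=cloud(im); f=im['frame'].astype(int); hsv=cv2.cvtColor(im['frame'],cv2.COLOR_RGB2HSV)
    print(n,'table z',np.median(P[...,2][(abs(P[...,0]-.5)<.3)&(abs(P[...,1])<.4)]).round(4))
    z=P[...,2]
    m=((z>.008)&(z<.2)&(P[...,0]>.3)&(P[...,0]<.9)&(abs(P[...,1])<.6)).astype(np.uint8)
    N,L,S,C=cv2.connectedComponentsWithStats(m)
    for i in range(1,N):
        if S[i,4]<60: continue
        mm=L==i; zz=z[mm]; 
        print(i,C[i].round(),S[i,4],'zmax',np.percentile(zz,99).round(3),'xy',P[mm][:,:2].mean(0).round(3),(P[mm][:,:2].min(0)).round(3),(P[mm][:,:2].max(0)).round(3),f[mm].mean(0).round())
        dk=mm&(f.max(-1)<60)
        if dk.sum()>5:
            q=P[dk]; t=q[q[:,2]>np.percentile(q[:,2],95)-.006]; print('   knob',len(t),t.mean(0).round(4), ((t[:,:2].min(0)+t[:,:2].max(0))/2).round(4))
```

```text
top table z 0.0013
38 [266. 135.] 336 zmax 0.09 xy [0.744 0.177] [0.699 0.136] [0.81  0.231] [92. 90. 85.]
65 [361. 138.] 370 zmax 0.116 xy [ 0.725 -0.182] [ 0.698 -0.22 ] [ 0.766 -0.15 ] [107.  93.  88.]
   knob 10 [ 0.7075 -0.201   0.0843] [ 0.7086 -0.198 ]
66 [400. 143.] 860 zmax 0.052 xy [ 0.729 -0.344] [ 0.663 -0.408] [ 0.794 -0.281] [162.  80.   4.]
   knob 18 [ 0.7299 -0.344   0.0524] [ 0.73  -0.343]
152 [299. 171.] 246 zmax 0.096 xy [0.606 0.046] [0.565 0.005] [0.642 0.093] [103.  97.  84.]
156 [221. 180.] 1307 zmax 0.147 xy [0.56 0.33] [0.5   0.254] [0.646 0.445] [147. 146. 138.]
   knob 56 [0.5613 0.3288 0.1449] [0.5618 0.3287]
169 [398. 189.] 1232 zmax 0.13 xy [ 0.539 -0.322] [ 0.451 -0.405] [ 0.625 -0.247] [155. 150. 141.]
   knob 27 [ 0.5429 -0.3216  0.1302] [ 0.5437 -0.322 ]
204 [442. 196.] 907 zmax 0.052 xy [ 0.52  -0.506] [ 0.456 -0.577] [ 0.585 -0.441] [160. 136.   3.]
   knob 22 [ 0.5205 -0.503   0.0509] [ 0.5203 -0.5035]
237 [270. 217.] 609 zmax 0.052 xy [0.434 0.156] [0.382 0.104] [0.487 0.209] [160. 158. 149.]
   knob 10 [0.4357 0.1533 0.0529] [0.4343 0.1546]
247
[... 875 characters left out ...]
. 241.] 1032 zmax 0.112 xy [ 0.731 -0.205] [ 0.703 -0.225] [ 0.771 -0.156] [97. 80. 74.]
8 [294. 257.] 581 zmax 0.05 xy [ 0.437 -0.177] [ 0.396 -0.214] [ 0.479 -0.128] [140. 134. 127.]
   knob 41 [ 0.4366 -0.1736  0.0479] [ 0.4366 -0.1728]
9 [342. 291.] 3387 zmax 0.129 xy [ 0.538 -0.343] [ 0.455 -0.407] [ 0.632 -0.25 ] [137. 131. 121.]
   knob 42 [ 0.5469 -0.3281  0.1277] [ 0.5472 -0.3261]
10 [419. 301.] 1887 zmax 0.049 xy [ 0.733 -0.351] [ 0.669 -0.413] [ 0.799 -0.28 ] [159.  90.  26.]
   knob 59 [ 0.7335 -0.3486  0.0478] [ 0.7337 -0.3475]
12 [347. 373.] 2812 zmax 0.049 xy [ 0.524 -0.509] [ 0.459 -0.566] [ 0.591 -0.442] [157. 134.   5.]
   knob 71 [ 0.5229 -0.5099  0.0478] [ 0.5231 -0.5079]
```

Run:
```python
from h import *
from scipy.spatial.transform import Rotation as R
from scipy.optimize import least_squares
o=monitor.get_obs(); print('tool axes',R.from_rotvec(o['tool_rot']).as_matrix().round(3).tolist())
def circ(q,r=None):
    s=least_squares(lambda p:np.hypot(q[:,0]-p[0],q[:,1]-p[1])-(p[2] if r is None else r),[*q.mean(0)[:2],.05],loss='soft_l1',f_scale=.002); return s.x.round(4)
for n,zo in(('top',.003),('side',-.001)):
    im=dict(np.load(f'pics/{n}0.npz')); P=cloud(im); z=P[...,2]-zo
    f=im['frame'].astype(int)
    def sel(cx,cy,r,z0,z1,): return (np.hypot(P[...,0]-cx,P[...,1]-cy)<r)&(z>z0)&(z<z1)
    q=P[sel(.606,.04,.065,.086,.095)]; print(n,'smallpot rim',len(q),circ(q[:,:2],.0375))
    q=P[sel(.606,.04,.065,.02,.075)]
    for nm,c,r,z0,z1 in(('smalllid',(.435,-.17),.0415,.012,.02),('roundlid',(.545,-.325),.0655,.092,.1),('rndpot side',(.56,.32),.064,.03,.085),('smallpot side',(.606,.04),.04,.03,.08)):
        m=sel(*c,.09,z0,z1)
        if 'lid' in nm:  # boundary of flange disc
            e=m&~cv2.erode(m.astype(np.uint8),np.ones((3,3))).astype(bool); 
        else: e=m
        q=P[e][:,:2]
        k=np.hypot(*(q-c).T)>r*.6; q=q[k]
        print(n,nm,len(q),circ(q,r), circ(q))
    m=sel(.56,.33,.12,.105,.118)&(f.min(-1)>100); print(n,'rectlid',m.sum(),cv2.minAreaRect((P[m][:,:2]*1000).astype(np.float32)))
    m=sel(.56,.33,.12,.135,.155)&(f.max(-1)<70); print(n,'bar',m.sum(),cv2.minAreaRect((P[m][:,:2]*1000).astype(np.float32)))
    m=sel(.54,-.32,.11,.074,.088); print(n,'rectpot rim',m.sum(),cv2.minAreaRect((P[m][:,:2]*1000).astype(np.float32)))
    w=cv2.resize(im['frame'][:,:,::-1][130:260,340:470] if n=='top' else im['frame'][:,:,::-1][240:340,290:390],None,fx=4,fy=4,interpolation=cv2.INTER_CUBIC); cv2.imwrite(f'pics/rp_{n}.png',w)
    w=cv2.resize(im['frame'][:,:,::-1][130:230,180:340] if n=='top' else im['frame'][:,:,::-1][90:220,270:400],None,fx=4,fy=4,interpolation=cv2.INTER_CUBIC); cv2.imwrite(f'pics/rd_{n}.png',w)
```

```text
tool axes [[0.94, -0.001, 0.34], [-0.34, -0.002, 0.94], [-0.0, -1.0, -0.002]]
top smallpot rim 48 [0.6041 0.045  0.05  ]
top smalllid 157 [ 0.4354 -0.1703  0.05  ] [ 0.4341 -0.1697  0.0346]
top roundlid 441 [ 0.5442 -0.3243  0.05  ] [ 0.5437 -0.3232  0.0541]
top rndpot side 75 [0.563 0.333 0.05 ] [0.5621 0.3297 0.0611]
top smallpot side 94 [0.601  0.0443 0.05  ] [0.602  0.0438 0.0372]
top rectlid 878 ((563.5625, 332.11328125), (97.13815307617188, 155.51527404785156), 0.45566999912261963)
top bar 74 ((561.5935668945312, 330.4218444824219), (68.70926666259766, 14.824891090393066), 89.35575103759766)
top rectpot rim 104 ((538.677734375, -324.8508605957031), (149.63604736328125, 124.84276580810547), 32.27919387817383)
side smallpot rim 107 [0.6085 0.0425 0.05  ]
side smalllid 182 [ 0.4374 -0.1693  0.05  ] [ 0.4372 -0.1705  0.0377]
side roundlid 387 [ 0.5481 -0.3248  0.05  ] [ 0.5485 -0.3259  0.0616]
side rndpot side 465 [0.5686 0.3315 0.05  ] [0.5682 0.3289 0.0619]
side smallpot side 516 [0.6085 0.0422 0.05  ] [0.6082 0.0413 0.0373]
side rectlid 522 ((566.7081909179688, 330.35308837890625), (157.90391540527344, 98.2802734375), 89.84082794189453)
side bar 48 ((564.7499389648438, 328.3827209472656), (69.64923095703125, 12.77602767944336), 89.46446990966797)
side rectpot rim 255 ((543.678466796875, -327.87738037109375), (151.4548797607422, 95.5443115234375), 31.621826171875)
```

```bash
python3 -c "
import cv2,numpy as np
a=cv2.imread('pics/rp_top.png');b=cv2.imread('pics/rp_side.png');b=cv2.resize(b,(390,390));a=cv2.resize(a,(390,390));cv2.imwrite('pics/rp.png',np.hstack([a,b]))"
```

```text
(no output)
```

View pics/rp.png

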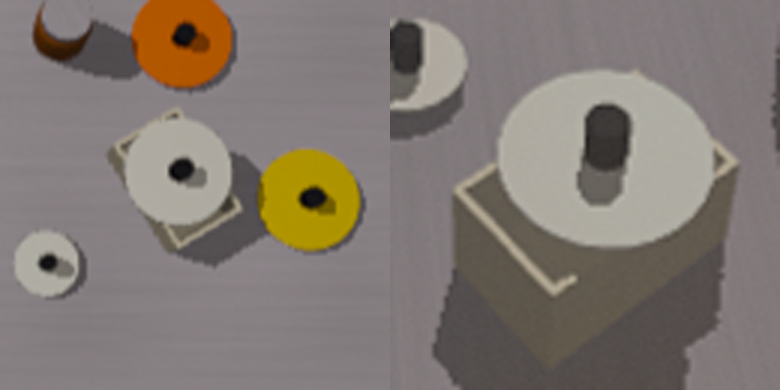

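Request:
servo_tool(
  commands=[0, 0.136, 0, 0, 0, 0, 1, 0, 0.136, 0, 0, 0, 0, 1, 0, 0.136, 0, 0, 0, 0, 1, 0, 0.136, 0, 0, 0, 0, 1, 0, 0.136, 0, 0, 0, 0, 1, 0, 0.136, 0, 0, 0, 0, 1, 0, 0.136, 0, 0, 0, 0, 1, 0, 0.136, 0, 0, 0, 0, 1, 0, 0.136, 0, 0, 0, 0, 1, 0, 0, 0, 2, 0, 4, 1, 0, 0, 0, 2, 0, 4, 1, 0, 0, 0, 2, 0, 4, 1, 0, 0, 0, 2, 0, 4, 1, 0, 0, 0, 2, 0, 4, 1],
  grip_force=40,
)

```text
t: 1.5
tool_pos: [0.4053, 0.4728, 0.2197]
tool_rot: [-1.208, 1.24, -1.246]
contact_force: [-0.6, 0.8, 0.0]
opening: 0.0852
```

```bash
cat >> h.py <<'E'
from scipy.spatial.transform import Rotation as R
def to(x,y,z,yaw=0):
    o=monitor.get_obs(); M=R.from_rotvec(o['tool_rot']).as_matrix(); p=np.array(o['tool_pos'])
    Z=np.array([np.cos(yaw),np.sin(yaw),0]); Y=np.array([0,0,-1.]); T=np.stack([np.cross(Y,Z),Y,Z],1)
    print('t',round(float(o['t']),2),'pos',p.round(4),'turn(tool)',R.from_matrix(M.T@T).as_rotvec().round(3),'shift cm now',((np.array([x,y,z])-p)@M*100).round(2),'after turn',((np.array([x,y,z])-p)@T*100).round(2),'F',np.round(o['contact_force'],1),'open',round(float(o['opening']),4),'q',np.round(o['q'],2))
E
python3 -c "
from h import *
to(.4365,-.17,.02)"
```

```text
t 1.5 pos [0.4053 0.4728 0.2197] turn(tool) [ 0.01  -0.042  0.015] shift cm now [63.79 20.87  5.98] after turn [64.28 19.97  3.12] F [-0.6  0.8  0. ] open 0.0852 q [ 0.74  0.07  1.62 -0.    1.47  0.79]
```

Request:
servo_tool(
  commands=[0.01, -0.04, 0.015, 4.6, 0, 0.2, 1, 0, 0, 0, 4.6, 0, 0.2, 1, 0, 0, 0, 4.6, 0, 0.2, 1, 0, 0, 0, 4.6, 0, 0.2, 1, 0, 0, 0, 4.6, 0, 0.2, 1, 0, 0, 0, 4.6, 0, 0.2, 1, 0, 0, 0, 4.6, 0, 0.2, 1, 0, 0, 0, 4.6, 0, 0.2, 1, 0, 0, 0, 4.6, 0, 0.2, 1, 0, 0, 0, 4.6, 0, 0.2, 1, 0, 0, 0, 4.6, 0, 0.2, 1, 0, 0, 0, 4.6, 0, 0.2, 1, 0, 0, 0, 4.6, 0, 0.2, 1, 0, 0, 0, 4, 0, 0.3, 1, 0, 0, 0, 0, 0, 0, 1],
)

```text
t: 3.0
tool_pos: [0.429, -0.194, 0.2125]
tool_rot: [-1.218, 1.216, -1.215]
contact_force: [-0.3, 0.3, -0.7]
opening: 0.0851
```

```bash
python3 -c "
from h import *
to(.4365,-.17,.02)
im=snap('wrist','w1');print(im['camera_matrix'],im['cam_to_world'].round(3))"
```

```text
t 3.0 pos [ 0.429  -0.194   0.2125] turn(tool) [ 0.008 -0.006  0.007] shift cm now [-2.55 19.23  0.9 ] after turn [-2.4  19.25  0.75] F [-0.3  0.3 -0.7] open 0.0851 q [-0.58 -0.32  1.98 -0.01  1.48 -0.57]
[[309.70691629   0.         321.90529463]
 [  0.         309.70691629 201.17277207]
 [  0.           0.           1.        ]] [[ 1.    -0.003 -0.009  0.43 ]
 [-0.006 -0.948 -0.317 -0.114]
 [-0.008  0.317 -0.948  0.354]
 [ 0.     0.     0.     1.   ]]
```

View pics/w1.png

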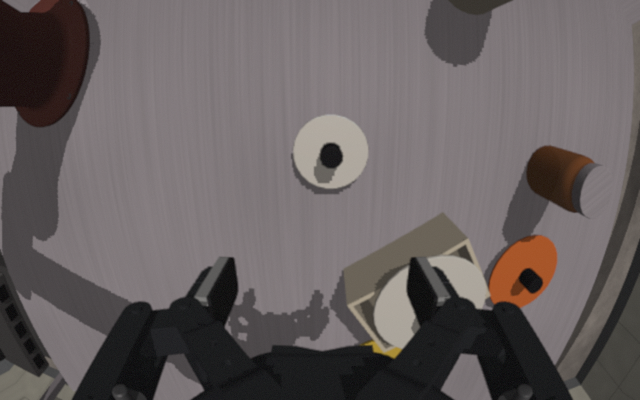

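The wrist view shows the small lid at (331,153), the fingers at (215,280) and (430,280), and a corner of the rectangular pot at (445,215).

```bash
cat >> h.py <<'E'
def fray(im,uv,z):
    K=im['camera_matrix']; d=(np.atleast_2d(uv).astype(float)-[K[0,2],K[1,2]]); r=np.hypot(*d.T); th=r/K[0,0]
    v=np.stack([np.sin(th)*d[:,0]/np.maximum(r,1e-9),np.sin(th)*d[:,1]/np.maximum(r,1e-9),np.cos(th)],1)
    C=np.array(im['cam_to_world']); w=v@C[:3,:3].T; o=C[:3,3]; return o+w*((z-o[2])/w[:,2])[:,None]
def circ(q,r):
    from scipy.optimize import least_squares
    s=least_squares(lambda p:np.hypot(q[:,0]-p[0],q[:,1]-p[1])-r,q.mean(0)[:2],loss='soft_l1',f_scale=.002); return s.x.round(4), np.abs(s.fun).mean().round(4)
def wlid(im,seed,z,r,lo=120):
    f=im['frame'].astype(int); m=((f.min(-1)>lo)&(f.max(-1)-f.min(-1)<40)).astype(np.uint8)
    N,L=cv2.connectedComponents(m,connectivity=4); m=(L==L[seed[1],seed[0]]).astype(np.uint8)
    c=max(cv2.findContours(m,cv2.RETR_EXTERNAL,cv2.CHAIN_APPROX_NONE)[0],key=len)[:,0]
    return circ(fray(im,c,z)[:,:2],r),len(c)
E
python3 -c "
from h import *
im=dict(np.load('pics/w1.npz'))
f=im['frame'];print(f[130,330],f[80,330])
for lo in(130,150,160):print(wlid(im,(330,130),.017,.042,lo))
m=(f.max(-1)<45).astype(np.uint8);N,L,S,C=cv2.connectedComponentsWithStats(m);i=L[155,331];print(S[i],C[i],fray(im,C[i],.045))
"
```

```text
[177 170 160] [134 126 129]
((array([ 0.4368, -0.1693]), np.float64(0.0008)), 212)
((array([ 0.4367, -0.1697]), np.float64(0.0019)), 204)
((array([ 0.4232, -0.2239]), np.float64(0.5708)), 2076)
[321 144  21  24 398] [330.63316583 155.39949749] [[ 0.43619123 -0.16910165  0.045     ]]
```

Request:
servo_tool(
  commands=[0.008, -0.006, 0.007, -2.4, 2, 0.75, 1, 0, 0, 0, 0, 4, 0, 1, 0, 0, 0, 0, 4, 0, 1, 0, 0, 0, 0, 3, 0, 1, 0, 0, 0, 0, 0, 0, 1],
)

```text
t: 3.55
tool_pos: [0.4371, -0.1632, 0.0791]
tool_rot: [-1.208, 1.205, -1.205]
contact_force: [-0.5, -0.0, 0.1]
opening: 0.0853
```

```bash
python3 -c "
from h import *
to(.4367,-.1695,.021)
"
```

```text
t 3.55 pos [ 0.4371 -0.1632  0.0791] turn(tool) [-0.002  0.005 -0.002] shift cm now [ 0.64  5.81 -0.06] after turn [ 0.63  5.81 -0.04] F [-0.5 -0.   0.1] open 0.0853 q [-0.52 -0.19  2.11  0.    1.22 -0.52]
```

Request:
servo_tool(
  commands=[0, 0, 0, 0.6, 2.5, 0, 1, 0, 0, 0, 0, 2, 0, 1, 0, 0, 0, 0, 1, 0, 1, 0, 0, 0, 0, 0, 0, 1, 0, 0, 0, 0, 0, 0, 1],
)

```text
t: 4.05
tool_pos: [0.4411, -0.1673, 0.0287]
tool_rot: [-1.208, 1.195, -1.206]
contact_force: [-0.5, 0.2, 0.6]
opening: 0.0853
```

```bash
python3 -c "
from h import *
to(.4367,-.1695,.021)
"
```

```text
t 4.05 pos [ 0.4411 -0.1673  0.0287] turn(tool) [-0.009  0.01   0.   ] shift cm now [ 0.21  0.76 -0.45] after turn [ 0.22  0.77 -0.44] F [-0.5  0.2  0.6] open 0.0853 q [-0.52 -0.1   2.13  0.    1.11 -0.54]
```

Request:
servo_tool(
  commands=[-0.009, 0.01, 0, 0.2, 0.7, -0.45, 1, 0, 0, 0, 0, 0, 0, 1],
)

```text
t: 4.25
tool_pos: [0.4381, -0.1702, 0.0239]
tool_rot: [-1.209, 1.206, -1.212]
contact_force: [-0.0, 0.1, 0.1]
opening: 0.0854
```

```bash
python3 -c "
from h import *
to(.4367,-.1695,.021)
"
```

```text
t 4.25 pos [ 0.4381 -0.1702  0.0239] turn(tool) [-0.003  0.     0.003] shift cm now [-0.07  0.29 -0.14] after turn [-0.07  0.29 -0.14] F [-0.   0.1  0.1] open 0.0854 q [-0.53 -0.09  2.13 -0.    1.1  -0.53]
```

Close, then lift.

Request:
servo_tool(
  commands=[0, 0, 0, -0.1, 0.2, -0.15, 1, 0, 0, 0, 0, 0, 0, 0, 0, 0, 0, 0, 0, 0, 0, 0, 0, 0, 0, 0, 0, 0, 0, 0, 0, 0, 0, 0, 0, 0, 0, 0, 0, 0, 0, 0, 0, 0, 0, 0, 0, 0, 0, 0, 0, 0, 0, 0, 0, 0],
)

```text
t: 5.05
tool_pos: [0.4376, -0.17, 0.0235]
tool_rot: [-1.208, 1.203, -1.215]
contact_force: [-0.1, 0.4, 0.6]
opening: 0.0229
```

```bash
python3 -c "
from h import *
to(.4367,-.1695,.021)
"
```

```text
t 5.05 pos [ 0.4376 -0.17    0.0235] turn(tool) [-0.006 -0.     0.004] shift cm now [-0.05  0.25 -0.09] after turn [-0.05  0.25 -0.09] F [-0.1  0.4  0.6] open 0.0229 q [-0.53 -0.09  2.13 -0.    1.1  -0.53]
```

Request:
servo_tool(
  commands=[0, 0, 0, 0, -3, 0, 0, 0, 0, 0, 0, -4, 0, 0, 0, 0, 0, 0, -4, 0, 0, 0, 0, 0, -2, -3, 1.5, 0, 0, 0, 0, -3, 0, 2.4, 0, 0, 0, 0, -3, 0, 2.4, 0, 0, 0, 0, -3, 0, 2.4, 0, 0, 0, 0, -3, 0, 2.4, 0, 0, 0, 0, -3, 0, 2.4, 0, 0, 0, 0, -3, 0, 2.4, 0, 0, 0, 0, 0, 0, 0, 0, 0, 0, 0, 0, 0, 0, 0],
)

```text
t: 6.25
tool_pos: [0.5998, 0.0394, 0.1648]
tool_rot: [-1.208, 1.211, -1.213]
contact_force: [-0.8, 0.1, -1.0]
opening: 0.0228
```

```bash
python3 -c "
from h import *
to(.6065,.0435,.16)
im=snap('wrist','w2');im=snap('side','s2');im=snap('top','t2')"
```

```text
t 6.25 pos [0.5998 0.0394 0.1648] turn(tool) [-0.    -0.003  0.001] shift cm now [-0.41  0.48  0.66] after turn [-0.41  0.48  0.67] F [-0.8  0.1 -1. ] open 0.0228 q [-0.06  0.05  1.73 -0.    1.36 -0.05]
```

View pics/w2.png

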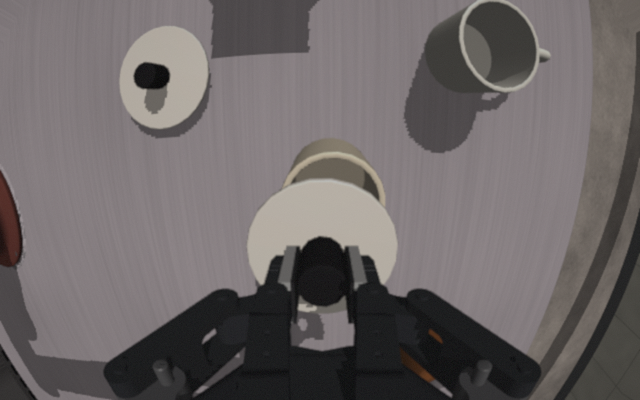

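View pics/s2.png

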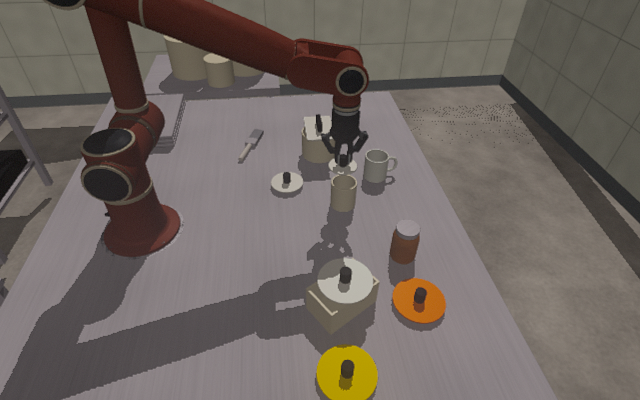

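```bash
python3 -c "
from h import *
im=dict(np.load('pics/w2.npz'));f=im['frame'].astype(int)
cv2.imwrite('pics/w2c.png',cv2.resize(im['frame'][130:270,240:400,::-1],None,fx=5,fy=4,interpolation=cv2.INTER_CUBIC)[:600])
h=cv2.cvtColor(im['frame'],cv2.COLOR_RGB2HSV)
for u in(300,330,370): print(u,[(v,*f[v,u],*h[v,u,:2]) for v in range(136,190,3)])
c=wlid(im,(330,200),.158,.042,150);print(c)
"
```

```text
300 [(136, np.int64(135), np.int64(127), np.int64(130), np.uint8(169), np.uint8(15)), (139, np.int64(137), np.int64(128), np.int64(130), np.uint8(173), np.uint8(17)), (142, np.int64(135), np.int64(127), np.int64(131), np.uint8(165), np.uint8(15)), (145, np.int64(136), np.int64(128), np.int64(132), np.uint8(165), np.uint8(15)), (148, np.int64(135), np.int64(127), np.int64(130), np.uint8(169), np.uint8(15)), (151, np.int64(118), np.int64(111), np.int64(109), np.uint8(7), np.uint8(19)), (154, np.int64(99), np.int64(92), np.int64(82), np.uint8(18), np.uint8(44)), (157, np.int64(104), np.int64(98), np.int64(86), np.uint8(20), np.uint8(44)), (160, np.int64(108), np.int64(101), np.int64(90), np.uint8(18), np.uint8(42)), (163, np.int64(167), np.int64(156), np.int64(137), np.uint8(19), np.uint8(46)), (166, np.int64(176), np.int64(164), np.int64(144), np.uint8(19), np.uint8(46)), (169, np.int64(139), np.int64(130), np.int64(115), np.uint8(19), np.uint8(44)), (172, np.int64(101), np.int64(94), np.int64(84), np.uint8(18), np.uint8(43)), (175, np.int64(105), np.int64(98), np.int64(86), np.uint8(1
[... 2563 characters left out ...]
8(0), np.uint8(15)), (166, np.int64(146), np.int64(137), np.int64(122), np.uint8(19), np.uint8(42)), (169, np.int64(180), np.int64(169), np.int64(148), np.uint8(20), np.uint8(45)), (172, np.int64(165), np.int64(154), np.int64(135), np.uint8(19), np.uint8(46)), (175, np.int64(115), np.int64(107), np.int64(94), np.uint8(19), np.uint8(47)), (178, np.int64(64), np.int64(61), np.int64(54), np.uint8(21), np.uint8(40)), (181, np.int64(63), np.int64(57), np.int64(53), np.uint8(12), np.uint8(40)), (184, np.int64(63), np.int64(58), np.int64(52), np.uint8(16), np.uint8(45)), (187, np.int64(64), np.int64(59), np.int64(54), np.uint8(15), np.uint8(40))]
((array([0.5995, 0.0374]), np.float64(0.0081)), 443)
```

View pics/w2c.png

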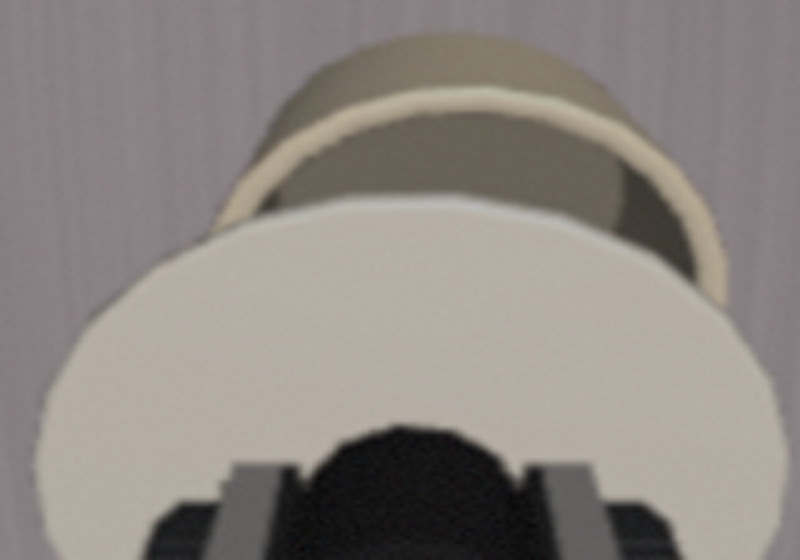

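```bash
python3 -c "
from h import *
im=dict(np.load('pics/w2.npz'));f=im['frame'].astype(int)
h=cv2.cvtColor(im['frame'],cv2.COLOR_RGB2HSV)
m=(f[...,0]>140)&(h[...,1]>34)&(h[...,0]<30); m[:140]=0;m[215:]=0;m[:,:275]=0;m[:,392:]=0
v,u=np.nonzero(m);q=fray(im,np.c_[u,v],.09);print(len(q),circ(q[:,:2],.0375))
m=((f.min(-1)>150)&(h[...,1]<32)).astype(np.uint8);N,L=cv2.connectedComponents(m);m=(L==L[200,330]).astype(np.uint8)
c=max(cv2.findContours(m,cv2.RETR_EXTERNAL,cv2.CHAIN_APPROX_NONE)[0],key=len)[:,0];c=c[c[:,1]<250]
q=fray(im,c,.158);print(len(q),circ(q[:,:2],.042))
for t,zo in (('t2',0.003),('s2',-.001)):
    im=dict(np.load(f'pics/{t}.npz'));P=cloud(im);z=P[...,2]-zo
    m=(np.hypot(P[...,0]-.606,P[...,1]-.04)<.07)&(z<.095)&(z>.03);print(t,circ(P[m][:,:2],.04),m.sum())
"
```

```text
810 (array([0.6073, 0.0446]), np.float64(0.0011))
294 (array([0.5994, 0.0369]), np.float64(0.0085))
t2 (array([0.605 , 0.0453]), np.float64(0.0003)) 7
s2 (array([0.6084, 0.0419]), np.float64(0.0027)) 694
```

```bash
python3 -c "
from h import *
im=dict(np.load('pics/w2.npz'));f=im['frame'].astype(int)
h=cv2.cvtColor(im['frame'],cv2.COLOR_RGB2HSV)
m=((f.min(-1)>150)&(h[...,1]<32)).astype(np.uint8)
pts=[]
for u in range(252,394,4):
    col=np.nonzero(m[150:250,u])[0]
    if len(col): pts.append((u,150+col[0]))
pts=np.array(pts);q=fray(im,pts,.157);c,e=circ(q[:,:2],.042);print(c,e,(np.hypot(*(q[:,:2]-c).T)-.042).round(4))
"
```

```text
[0.5995 0.0382] 0.0011 [-0.0006 -0.0003 -0.0003 -0.0005 -0.0001 -0.0003 -0.0002 -0.0005 -0.0001
  0.0004  0.0001 -0.0001 -0.0002 -0.0002  0.0004  0.0001 -0.0001 -0.0002
 -0.0002  0.0004  0.0142  0.0144 -0.0002 -0.0002  0.0003  0.     -0.0001
 -0.0002 -0.0001  0.0001 -0.0003 -0.0005 -0.0005 -0.0003 -0.0006 -0.0005]
```

Request:
servo_tool(
  commands=[0, 0, 0, -0.6, 1, 0.8, 0, 0, 0, 0, 0, 2, 0, 0, 0, 0, 0, 0, 0.5, 0, 0, 0, 0, 0, 0, 0, 0, 0],
)

```text
t: 6.8
tool_pos: [0.6077, 0.0419, 0.1288]
tool_rot: [-1.203, 1.215, -1.219]
contact_force: [-0.3, -0.2, -0.8]
opening: 0.0224
```

```bash
python3 -c "
from h import *
to(.6076,.0458,.1015)"
```

```text
t 6.8 pos [0.6077 0.0419 0.1288] turn(tool) [-0.003 -0.011  0.001] shift cm now [-0.4   2.73 -0.02] after turn [-0.39  2.73 -0.01] F [-0.3 -0.2 -0.8] open 0.0224 q [-0.05  0.1   1.74 -0.    1.3  -0.04]
```

Request:
servo_tool(
  commands=[0, -0.01, 0, -0.5, 0.8, 0, 0, 0, 0, 0, 0, 0, 0, 0],
)

```text
t: 7.0
tool_pos: [0.6079, 0.0468, 0.1205]
tool_rot: [-1.207, 1.207, -1.212]
contact_force: [0.1, 1.5, -1.5]
opening: 0.0226
```

```bash
python3 -c "
from h import *
to(.6076,.0458,.1015)"
```

```text
t 7.0 pos [0.6079 0.0468 0.1205] turn(tool) [-0.003 -0.001  0.001] shift cm now [ 0.1   1.9  -0.04] after turn [ 0.1   1.9  -0.03] F [ 0.1  1.5 -1.5] open 0.0226 q [-0.04  0.11  1.75 -0.    1.29 -0.04]
```

Request:
servo_tool(
  commands=[0, 0, 0, 0.1, 0.8, 0, 0, 0, 0, 0, 0, 0.6, 0, 0, 0, 0, 0, 0, 0.5, 0, 0, 0, 0, 0, 0, 0, 0, 0],
)

```text
t: 7.4
tool_pos: [0.6093, 0.0458, 0.1018]
tool_rot: [-1.205, 1.204, -1.213]
contact_force: [0.3, -0.1, -1.6]
opening: 0.0229
```

```bash
python3 -c "
from h import *
to(.6076,.0458,.1015)"
```

```text
t 7.4 pos [0.6093 0.0458 0.1018] turn(tool) [-0.007 -0.001  0.001] shift cm now [ 0.    0.03 -0.17] after turn [ 0.    0.03 -0.17] F [ 0.3 -0.1 -1.6] open 0.0229 q [-0.05  0.13  1.76 -0.    1.25 -0.05]
```

Request:
servo_tool(
  commands=[0, 0, 0, 0, 0.1, -0.1, 0, 0, 0, 0, 0, 0, 0, 0.7, 0, 0, 0, 0, 0, 0, 0.7, 0, 0, 0, 0, 0, 0, 0.7, 0, 0, 0, 0, 0, 0, 0.7, 0, 0, 0, 0, -2, 0, 1, 0, 0, 0, 0, -4, 0, 1, 0, 0, 0, 0, -4, 0, 1, 0, 0, 0, 2, -3, 0, 1, 0, 0, 0, 4, 0, 0, 1, 0, 0, 0, 4, 0, 0, 1, 0, 0, 0, 4, 0, 0, 1, 0, 0, 0, 4, 0, 0, 1, 0, 0, 0, 0, 0, 0, 1],
)

```text
t: 8.8
tool_pos: [0.6074, -0.1392, 0.2377]
tool_rot: [-1.208, 1.199, -1.213]
contact_force: [-0.4, 0.3, -0.7]
opening: 0.0852
```

```bash
cat > pc.py <<'E'
from h import *
E
python3 -c "
from h import *
to(.546,-.325,.22)
im=snap('side','s3');im=snap('top','t3');im=snap('wrist','w3')
for t,zo in (('t3',0.003),('s3',-.001)):
    im=dict(np.load(f'pics/{t}.npz'));P=cloud(im);z=P[...,2]-zo
    m=(np.hypot(P[...,0]-.606,P[...,1]-.04)<.07)&(z<.13)&(z>.088)&(im['frame'].min(-1)>110);print(t,m.sum(),np.percentile(z[m],[5,50,95]))
cv2.imwrite('pics/s3c.png',cv2.resize(dict(np.load('pics/s3.npz'))['frame'][120:240,270:430,::-1],None,fx=5,fy=5))
"
```

```text
t 8.8 pos [ 0.6074 -0.1392  0.2377] turn(tool) [-0.008  0.004  0.003] shift cm now [18.55  1.78 -6.23] after turn [18.58  1.77 -6.14] F [-0.4  0.3 -0.7] open 0.0852 q [-0.34  0.04  1.62 -0.    1.48 -0.35]
t3 301 [0.0889628  0.0926857  0.09746579]
s3 239 [0.09278453 0.09520026 0.09782217]
```

View pics/s3c.png

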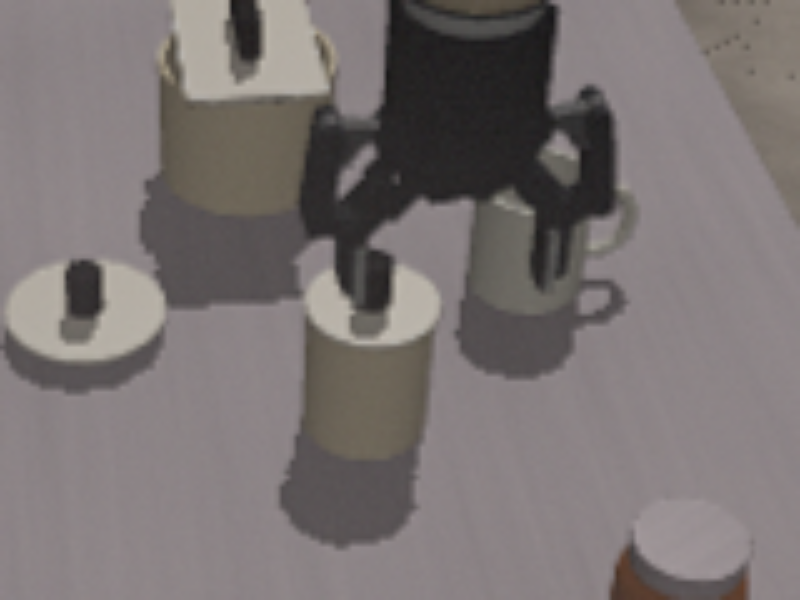

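View pics/w3.png

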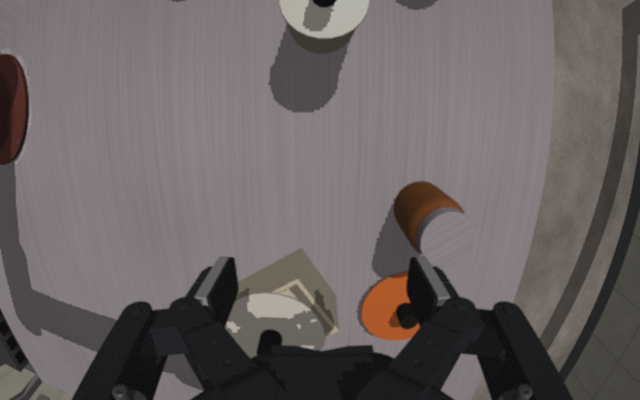

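The small lid is home on its pot at (372,310) in the crop. I'm moving on to the round lid.

Request:
servo_tool(
  commands=[-0.008, 0, 0, 4.5, 0, -1.5, 1, 0, 0, 0, 4.5, 0, -1.5, 1, 0, 0, 0, 4.5, 0, -1.5, 1, 0, 0, 0, 4, 0, -1, 1, 0, 0, 0, 0, 0, 0, 1, 0, 0, 0, 0, 0, 0, 1],
)

```text
t: 9.55
tool_pos: [0.5561, -0.3049, 0.2363]
tool_rot: [-1.219, 1.192, -1.189]
contact_force: [0.4, 0.0, 0.2]
opening: 0.0852
```

```bash
python3 -c "
from h import *
to(.546,-.325,.101)
im=snap('wrist','w4')
for lo in (140,150):print(wlid(im,(320,170),.097,.066,lo))
"
```

```text
t 9.55 pos [ 0.5561 -0.3049  0.2363] turn(tool) [ 0.     0.025 -0.002] shift cm now [ 2.02 13.53 -1.05] after turn [ 2.01 13.53 -1.01] F [0.4 0.  0.2] open 0.0852 q [-0.62  0.07  1.58  0.    1.49 -0.64]
((array([ 0.5476, -0.3234]), np.float64(0.0013)), 390)
((array([ 0.5473, -0.3235]), np.float64(0.0018)), 367)
```

View pics/w4.png

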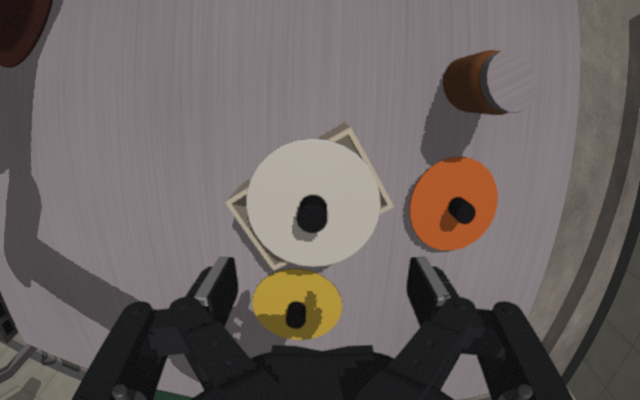

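Request:
servo_tool(
  commands=[0, 0.02, 0, 1.5, 4, -0.7, 1, 0, 0, 0, 0, 4, 0, 1, 0, 0, 0, 0, 1, 0, 1, 0, 0, 0, 0, 0, 0, 1],
)

```text
t: 10.0
tool_pos: [0.554, -0.3136, 0.1473]
tool_rot: [-1.213, 1.195, -1.201]
contact_force: [-0.0, -0.6, -0.1]
opening: 0.0853
```

```bash
python3 -c "
from h import *
to(.5475,-.3235,.102)
"
```

```text
t 10.0 pos [ 0.554  -0.3136  0.1473] turn(tool) [-0.005  0.015  0.   ] shift cm now [ 0.98  4.53 -0.69] after turn [ 0.99  4.53 -0.65] F [-0.  -0.6 -0.1] open 0.0853 q [-0.63  0.14  1.66  0.    1.33 -0.65]
```

Request:
servo_tool(
  commands=[0, 0.015, 0, 1, 2, -0.65, 1, 0, 0, 0, 0.2, 1.5, 0, 1, 0, 0, 0, 0, 0, 0, 1],
)

```text
t: 10.3
tool_pos: [0.5516, -0.3241, 0.1165]
tool_rot: [-1.206, 1.197, -1.213]
contact_force: [0.2, 0.2, -0.0]
opening: 0.0856
```

```bash
python3 -c "
from h import *
to(.5475,-.3235,.102)
"
```

```text
t 10.3 pos [ 0.5516 -0.3241  0.1165] turn(tool) [-0.01   0.004  0.003] shift cm now [-0.07  1.44 -0.43] after turn [-0.06  1.45 -0.41] F [ 0.2  0.2 -0. ] open 0.0856 q [-0.65  0.17  1.68  0.    1.28 -0.65]
```

Request:
servo_tool(
  commands=[-0.01, 0, 0, -0.1, 0.8, -0.4, 1, 0, 0, 0, 0, 0.5, 0, 1, 0, 0, 0, 0, 0, 0, 1],
)

```text
t: 10.6
tool_pos: [0.5499, -0.3231, 0.1064]
tool_rot: [-1.214, 1.199, -1.211]
contact_force: [-0.1, -0.2, 0.1]
opening: 0.085
```

```bash
python3 -c "
from h import *
to(.5475,-.3235,.102)
"
```

```text
t 10.6 pos [ 0.5499 -0.3231  0.1064] turn(tool) [-0.004  0.006  0.006] shift cm now [ 0.03  0.44 -0.24] after turn [ 0.04  0.44 -0.24] F [-0.1 -0.2  0.1] open 0.085 q [-0.65  0.18  1.69 -0.    1.26 -0.65]
```

Request:
servo_tool(
  commands=[0, 0, 0, 0, 0.4, -0.25, 1, 0, 0, 0, 0, 0, -0.1, 0, 0, 0, 0, 0, 0, 0, 0, 0, 0, 0, 0, 0, 0, 0, 0, 0, 0, 0, 0, 0, 0, 0, 0, 0, 0, 0, 0, 0, 0, 0, 0, 0, 0, 0, 0, 0, 0, 0, 0, 0, 0, 0],
)

```text
t: 11.4
tool_pos: [0.5471, -0.3237, 0.104]
tool_rot: [-1.213, 1.196, -1.213]
contact_force: [-0.2, 0.4, 0.4]
opening: 0.0266
```

```bash
python3 -c "
from h import *
to(.43,-.09,.20)
"
```

```text
t 11.4 pos [ 0.5471 -0.3237  0.104 ] turn(tool) [-0.006  0.006  0.008] shift cm now [-23.36  -9.86 -11.5 ] after turn [-23.37  -9.6  -11.71] F [-0.2  0.4  0.4] open 0.0266 q [-0.65  0.18  1.7  -0.    1.26 -0.66]
```

Request:
servo_tool(
  commands=[0, 0, 0, 0, -3, 0, 0, 0, 0, 0, 0, -4, 0, 0, 0, 0, 0, -2, -1, -1, 0, 0, 0, 0, -4, 0, -2, 0, 0, 0, 0, -4, 0, -2, 0, 0, 0, 0, -4, 0, -2, 0, 0, 0, 0, -4, 2, -2, 0, 0, 0, 0, -3, 3, -1, 0, 0, 0, 0, -1, 4, 0, 0, 0, 0, 0, 0, 2, 0, 0, 0, 0, 0, 0, 0, 0, 0],
)

```text
t: 12.5
tool_pos: [0.4395, -0.096, 0.0682]
tool_rot: [-1.212, 1.2, -1.212]
contact_force: [-0.7, 0.3, -1.6]
opening: 0.0268
```

```bash
python3 -c "
from h import *
to(.44,-.1,.024)
"
```

```text
t 12.5 pos [ 0.4395 -0.096   0.0682] turn(tool) [-0.004  0.005  0.005] shift cm now [0.37 4.43 0.03] after turn [0.4  4.42 0.05] F [-0.7  0.3 -1.6] open 0.0268 q [-0.38 -0.22  2.16 -0.    1.2  -0.38]
```

Request:
servo_tool(
  commands=[0, 0, 0, 0, 2, 0, 0, 0, 0, 0, 0, 1, 0, 0, 0, 0, 0, 0, 0.8, 0, 0, 0, 0, 0, 0, 0.3, 0, 0, 0, 0, 0, 0, 0, 0, 0],
)

```text
t: 13.0
tool_pos: [0.4423, -0.098, 0.0294]
tool_rot: [-1.21, 1.197, -1.216]
contact_force: [0.1, 0.4, -2.0]
opening: 0.0266
```

```bash
python3 -c "
from h import *
to(.44,-.1,.024)
"
```

```text
t 13.0 pos [ 0.4423 -0.098   0.0294] turn(tool) [-0.009  0.004  0.007] shift cm now [ 0.2   0.54 -0.23] after turn [ 0.2   0.54 -0.23] F [ 0.1  0.4 -2. ] open 0.0266 q [-0.38 -0.15  2.17 -0.    1.11 -0.38]
```

Request:
servo_tool(
  commands=[0, 0, 0, 0, 0.4, 0, 0, 0, 0, 0, 0, 0.3, 0, 0, 0, 0, 0, 0, 0, 0, 0.8, 0, 0, 0, 0, 0, 0, 0.8, 0, 0, 0, 0, 0, 0, 0.8, 0, 0, 0, 0, 0, 0, 1, 0, 0, 0, 0, -3, 0, 1, 0, 0, 0, 0, -4, 0, 1, 0, 0, 0, 0, -4, 0, 1, 0, 0, 0, -1, -4, 0, 1, 0, 0, 0, -3, -4, 1, 1, 0, 0, 0, -4, -4, 1.2, 1, 0, 0, 0, -4.5, 0, 1.2, 1, 0, 0, 0, -4.5, 0, 1.2, 1, 0, 0, 0, -4.5, 0, 1.2, 1, 0, 0, 0, -4.5, 0, 1.2, 1, 0, 0, 0, -4.5, 0, 1.2, 1, 0, 0, 0, -4.5, 0, 1.2, 1, 0, 0, 0, -4, 0, 1.2, 1, 0, 0, 0, 0, 0, 0, 1],
)

```text
t: 15.0
tool_pos: [0.5504, 0.3021, 0.2607]
tool_rot: [-1.193, 1.188, -1.228]
contact_force: [-0.2, -1.3, 0.1]
opening: 0.0855
```

```bash
python3 -c "
from h import *
to(.564,.33,.117)
im=snap('wrist','w5');snap('side','s5');snap('top','t5')
"
```

```text
t 15.0 pos [0.5504 0.3021 0.2607] turn(tool) [-0.027 -0.002  0.007] shift cm now [-2.89 14.38  0.97] after turn [-2.79 14.37  1.36] F [-0.2 -1.3  0.1] open 0.0855 q [ 0.39  0.03  1.59 -0.02  1.5   0.39]
```

View pics/w5.png

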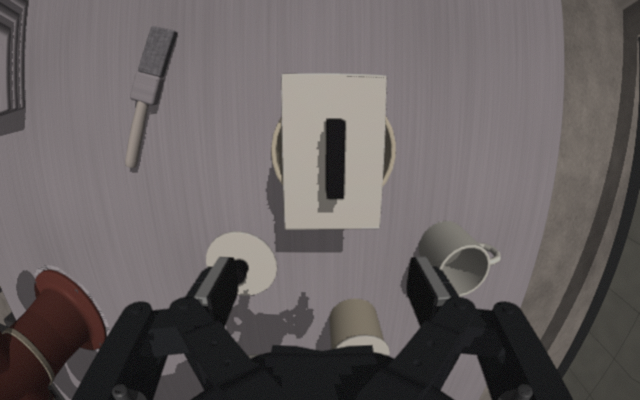

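View pics/t5.png

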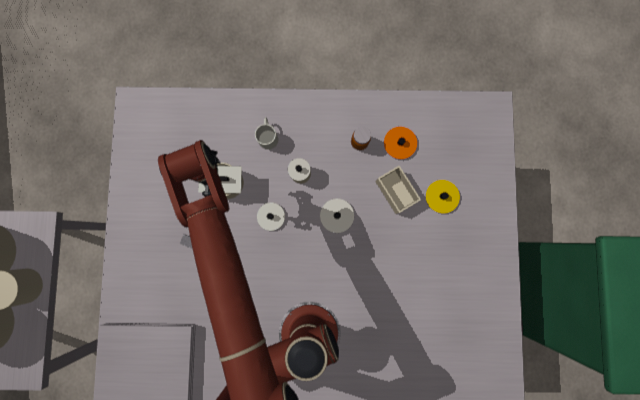

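```bash
python3 -c "
from h import *
im=dict(np.load('pics/w5.npz'));f=im['frame']
m=(f.max(-1)<45).astype(np.uint8);N,L=cv2.connectedComponents(m);m=(L==L[150,335]).astype(np.uint8)
c=cv2.findContours(m,0,cv2.CHAIN_APPROX_NONE)[0][0][:,0]
for z in(.144,.128):print('bar',cv2.minAreaRect((fray(im,c,z)[:,:2]*1000).astype(np.float32)))
m=((f.min(-1)>145)).astype(np.uint8);N,L=cv2.connectedComponents(m);m=(L==L[100,320]).astype(np.uint8)
c=max(cv2.findContours(m,0,cv2.CHAIN_APPROX_NONE)[0],key=len)[:,0]
print('lid',cv2.minAreaRect((fray(im,c,.112)[:,:2]*1000).astype(np.float32)))
for t,zo in (('t5',0.003),('s5',-.001)):
    im=dict(np.load(f'pics/{t}.npz'));P=cloud(im);z=P[...,2]-zo
    m=(np.hypot(P[...,0]-.544,P[...,1]+.325)<.11)&(z<.088)&(z>.06)
    print(t,'pot',m.sum(),cv2.minAreaRect((P[m][:,:2]*1000).astype(np.float32)))
"
```

```text
bar ((564.1922607421875, 332.0679626464844), (15.09786605834961, 67.96883392333984), 0.07386660575866699)
bar ((565.3043212890625, 329.0115966796875), (16.03247833251953, 72.17607879638672), 0.07406934350728989)
lid ((565.1226806640625, 332.1553039550781), (152.4468536376953, 96.7131118774414), 89.80836486816406)
t5 pot 256 ((539.24951171875, -325.9480895996094), (149.38180541992188, 95.99468231201172), 31.902069091796875)
s5 pot 1034 ((543.3560180664062, -327.3005676269531), (152.84507751464844, 97.8626937866211), 31.955211639404297)
```

Request:
servo_tool(
  commands=[-0.025, 0, 0, -2.8, 4, 1.2, 1, 0, 0, 0, 0, 4, 0, 1, 0, 0, 0, 0, 2, 0, 1, 0, 0, 0, 0, 0, 0, 1],
)

```text
t: 15.55
tool_pos: [0.5659, 0.3202, 0.1631]
tool_rot: [-1.202, 1.21, -1.228]
contact_force: [-0.7, 0.5, -0.6]
opening: 0.0853
```

```bash
python3 -c "
from h import *
to(.565,.332,.117)
"
```

```text
t 15.55 pos [0.5659 0.3202 0.1631] turn(tool) [-0.008 -0.013  0.007] shift cm now [-1.21  4.6  -0.15] after turn [-1.18  4.61 -0.09] F [-0.7  0.5 -0.6] open 0.0853 q [ 0.4   0.16  1.62 -0.01  1.36  0.42]
```

Request:
servo_tool(
  commands=[-0.005, -0.01, 0.005, -1.3, 2, -0.15, 1, 0, 0, 0, 0, 1.3, 0, 1, 0, 0, 0, 0, 0, 0, 1],
)

```text
t: 15.85
tool_pos: [0.5666, 0.3298, 0.1333]
tool_rot: [-1.201, 1.209, -1.219]
contact_force: [-0.3, -0.4, -0.5]
opening: 0.0858
```

```bash
python3 -c "
from h import *
to(.565,.332,.117)
"
```

```text
t 15.85 pos [0.5666 0.3298 0.1333] turn(tool) [-0.007 -0.008  0.001] shift cm now [-0.22  1.62 -0.18] after turn [-0.22  1.63 -0.16] F [-0.3 -0.4 -0.5] open 0.0858 q [ 0.42  0.19  1.63 -0.    1.31  0.42]
```

Request:
servo_tool(
  commands=[-0.005, -0.008, 0, -0.3, 1, -0.2, 1, 0, 0, 0, 0, 0.5, -0.1, 1, 0, 0, 0, 0, 0, 0, 1],
)

```text
t: 16.15
tool_pos: [0.5655, 0.3322, 0.1213]
tool_rot: [-1.203, 1.205, -1.213]
contact_force: [-1.0, 0.2, -0.4]
opening: 0.0854
```

```bash
python3 -c "
from h import *
to(.565,.332,.117)
"
```

```text
t 16.15 pos [0.5655 0.3322 0.1213] turn(tool) [-0.007 -0.001 -0.001] shift cm now [ 0.02  0.43 -0.05] after turn [ 0.02  0.43 -0.05] F [-1.   0.2 -0.4] open 0.0854 q [ 0.42  0.21  1.63 -0.    1.29  0.42]
```

Request:
servo_tool(
  commands=[0, 0, 0, 0, 0.3, 0, 1, 0, 0, 0, 0, 0, 0, 0, 0, 0, 0, 0, 0, 0, 0, 0, 0, 0, 0, 0, 0, 0, 0, 0, 0, 0, 0, 0, 0, 0, 0, 0, 0, 0, 0, 0, 0, 0, 0, 0, 0, 0, 0, 0, 0, 0, 0, 0, 0, 0, 0, 0, 0, 0, 0, 0, 0],
  grip_force=50,
)

```text
t: 17.05
tool_pos: [0.5667, 0.3326, 0.1204]
tool_rot: [-1.2, 1.203, -1.213]
contact_force: [-0.4, 0.6, 0.8]
opening: 0.0147
```

```bash
python3 -c "
from h import *
to(.542,-.3265,.2)
"
```

```text
t 17.05 pos [0.5667 0.3326 0.1204] turn(tool) [-0.01  -0.001 -0.002] shift cm now [65.9  -8.11 -2.32] after turn [65.91 -7.96 -2.47] F [-0.4  0.6  0.8] open 0.0147 q [ 0.42  0.21  1.63 -0.    1.29  0.42]
```

Request:
servo_tool(
  commands=[-0.01, 0, 0, 0, -3, 0, 0, 0, 0, 0, 0, -4, 0, 0, 0, 0, 0, 2, -4, 0, 0, 0, 0, 0, 4, 0, -0.2, 0, 0, 0, 0, 4.5, 0, -0.2, 0, 0, 0, 0, 4.5, 0, -0.2, 0, 0, 0, 0, 4.5, 0, -0.2, 0, 0, 0, 0, 4.5, 0, -0.2, 0, 0, 0, 0, 4.5, 0, -0.2, 0, 0, 0, 0, 4.5, 0, -0.2, 0, 0, 0, 0, 4.5, 0, -0.2, 0, 0, 0, 0, 4.5, 0, -0.2, 0, 0, 0, 0, 4.5, 0, -0.2, 0, 0, 0, 0, 4.5, 0, -0.2, 0, 0, 0, 0, 4.5, 0, -0.2, 0, 0, 0, 0, 3, 0, 0, 0, 0, 0, 0, 0, 0, 0, 0],
)

```text
t: 18.75
tool_pos: [0.5361, -0.2742, 0.2249]
tool_rot: [-1.219, 1.216, -1.201]
contact_force: [0.3, 0.6, -0.9]
opening: 0.0154
```

Request:
servo_tool(
  commands=[0, 0.145, 0, 0, 0, 0, 0, 0, 0.145, 0, 0, 0, 0, 0, 0, 0.145, 0, 0, 0, 0, 0, 0, 0.145, 0, 0, 0, 0, 0, 0, 0.145, 0, 0, 0, 0, 0, 0, 0.145, 0, 0, 0, 0, 0, 0, 0.145, 0, 0, 0, 0, 0, 0, 0, 0, 0, 0, 0, 0],
)

```text
t: 19.55
tool_pos: [0.5341, -0.2675, 0.219]
tool_rot: [-0.535, 1.946, -1.918]
contact_force: [-0.0, -1.0, -2.2]
opening: 0.015
```

```bash
python3 -c "
from h import *
to(.542,-.3265,.2,-1.014)
im=snap('wrist','w6');snap('side','s6');snap('top','t6')
"
```

```text
t 19.55 pos [ 0.5341 -0.2675  0.219 ] turn(tool) [ 0.018 -0.032  0.012] shift cm now [2.25 1.83 5.54] after turn [2.45 1.9  5.43] F [-0.  -1.  -2.2] open 0.015 q [-0.59  0.01  1.68 -0.    1.48  0.46]
```

View pics/w6.png

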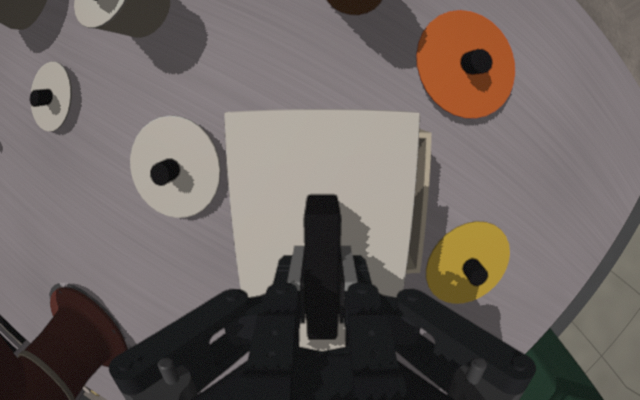

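View pics/s6.png

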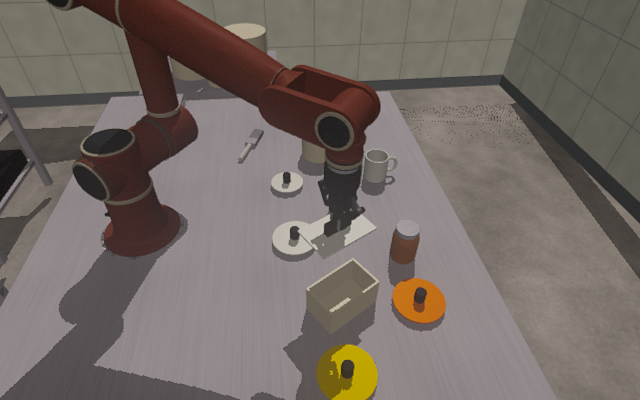

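```bash
python3 -c "
from h import *
for t,zo in (('t6',0.003),('s6',-.001)):
    im=dict(np.load(f'pics/{t}.npz'));P=cloud(im);z=P[...,2]-zo
    m=(np.hypot(P[...,0]-.544,P[...,1]+.325)<.11)&(z<.088)&(z>.06)
    print(t,'pot',m.sum(),cv2.minAreaRect((P[m][:,:2]*1000).astype(np.float32)))
    m=(np.hypot(P[...,0]-.534,P[...,1]+.267)<.12)&(z<.222)&(z>.198)&(im['frame'].min(-1)>110)
    q=P[m]; A=np.c_[q[:,:2],np.ones(len(q))]; print('lid',m.sum(),cv2.minAreaRect((q[:,:2]*1000).astype(np.float32)),np.linalg.lstsq(A,q[:,2],rcond=None)[0].round(3),z[m].mean())
im=dict(np.load('pics/w6.npz'));f=im['frame']
m=((f.min(-1)>145)).astype(np.uint8);N,L=cv2.connectedComponents(m);m=(L==L[150,280]).astype(np.uint8)
def edge(p):
    q=fray(im,p,.2106)[:,:2]; d=np.polyfit(*q.T,1) if np.ptp(q[:,0])>np.ptp(q[:,1]) else np.polyfit(*q.T[::-1],1); return q[0],q[-1],np.rad2deg(np.arctan2(*(q[-1]-q[0])[::-1]))
L_=np.array([(np.nonzero(m[v,:330])[0][0],v) for v in range(130,230,5)]);R_=np.array([(np.nonzero(m[v])[0][-1],v) for v in range(130,220,5)])
T_=np.array([(u,np.nonzero(m[:,u])[0][0]) for u in range(235,410,5)])
print(edge(L_),edge(R_),edge(T_))
"
```

```text
t6 pot 4 ((499.64715576171875, -398.1860046386719), (2.75748610496521, 12.955942153930664), 40.62977981567383)
lid 282 ((531.6575927734375, -262.864013671875), (158.322265625, 76.39847564697266), 40.62679672241211) [-0.027  0.021  0.231] 0.20779701763517636
s6 pot 1035 ((543.1998901367188, -327.1851501464844), (152.1621856689453, 96.66581726074219), 31.54322052001953)
lid 989 ((534.4390869140625, -269.336181640625), (155.60794067382812, 100.5086441040039), 28.984846115112305) [-0.024  0.022  0.228] 0.2105216958952334
(array([ 0.56778102, -0.19254975]), array([ 0.52316852, -0.21785014]), np.float64(-150.44180684930558)) (array([ 0.61573467, -0.27508501]), array([ 0.57708159, -0.29788288]), np.float64(-149.46758714058532)) (array([ 0.5782402 , -0.19307244]), array([ 0.61990557, -0.26507812]), np.float64(-59.94460836010729))
```

Request:
servo_tool(
  commands=[0.018, -0.032, 0.012, 1.2, 1, 2.6, 0, 0, 0, 0, 1.2, 2, 2.6, 0, 0, 0, 0, 0, 3, 0, 0, 0, 0, 0, 0, 1.5, 0, 0, 0, 0, 0, 0, 0, 0, 0],
)

```text
t: 20.2
tool_pos: [0.5423, -0.3261, 0.1439]
tool_rot: [-0.554, 1.892, -1.899]
contact_force: [-0.5, -0.4, -1.2]
opening: 0.0154
```

```bash
python3 -c "
from h import *
to(.5435,-.3253,.0934,-1.017)
"
```

```text
t 20.2 pos [ 0.5423 -0.3261  0.1439] turn(tool) [-0.005  0.018 -0.003] shift cm now [-0.13  5.05 -0.02] after turn [-0.15  5.05 -0.  ] F [-0.5 -0.4 -1.2] open 0.0154 q [-0.66  0.13  1.68  0.    1.33  0.34]
```

Request:
servo_tool(
  commands=[-0.005, 0.018, 0, -0.1, 1.5, 0, 0, 0, 0, 0, 0, 0, 0, 0],
)

```text
t: 20.4
tool_pos: [0.5437, -0.3251, 0.129]
tool_rot: [-0.54, 1.907, -1.906]
contact_force: [-0.7, -0.1, -2.8]
opening: 0.0149
```

```bash
python3 -c "
from h import *
to(.5435,-.3253,.0934,-1.017)
im=snap('wrist','w7')
im=snap('side','s7');cv2.imwrite('pics/s7c.png',cv2.resize(im['frame'][210:350,270:430,::-1],None,fx=4,fy=4))
"
```

```text
t 20.4 pos [ 0.5437 -0.3251  0.129 ] turn(tool) [-0.     0.001 -0.003] shift cm now [0.04 3.56 0.01] after turn [0.03 3.56 0.01] F [-0.7 -0.1 -2.8] open 0.0149 q [-0.66  0.15  1.68  0.    1.31  0.36]
```

View pics/s7c.png

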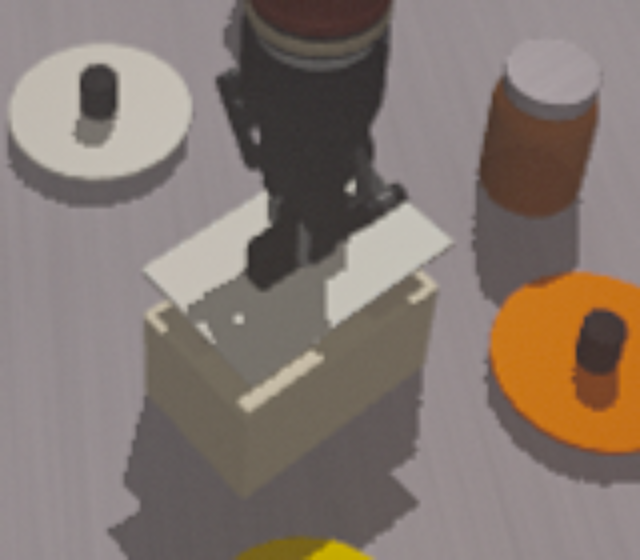

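View pics/w7.png

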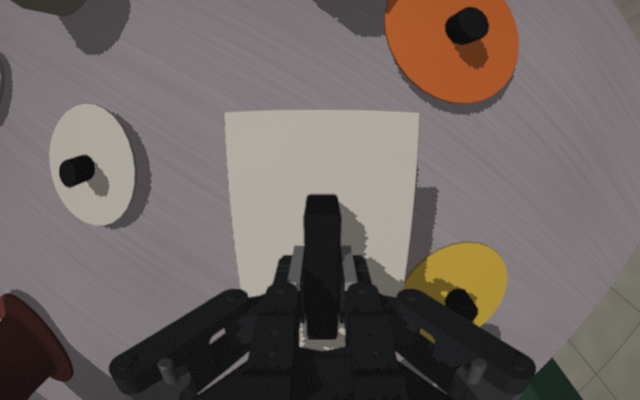

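The lid hovers parallel above the rectangular pot, at (290,290) in the side crop, and looks aligned. I'm lowering it.

Request:
servo_tool(
  commands=[0, 0, 0, 0, 1, 0, 0, 0, 0, 0, 0, 0.8, 0, 0, 0, 0, 0, 0, 0.5, 0, 0, 0, 0, 0, 0, 0, 0, 0],
)

```text
t: 20.9
tool_pos: [0.547, -0.3269, 0.1104]
tool_rot: [-0.534, 1.896, -1.911]
contact_force: [-0.9, -0.5, -2.9]
opening: 0.0152
```

```bash
python3 -c "
from h import *
to(.5435,-.3253,.0934,-1.017)
"
```

```text
t 20.9 pos [ 0.547  -0.3269  0.1104] turn(tool) [-0.01   0.002 -0.007] shift cm now [ 0.22  1.69 -0.34] after turn [ 0.21  1.7  -0.32] F [-0.9 -0.5 -2.9] open 0.0152 q [-0.66  0.17  1.69  0.    1.27  0.36]
```

Request:
servo_tool(
  commands=[-0.01, 0, -0.005, 0.25, 0.3, -0.4, 0, 0, 0, 0, 0, 0, 0, 0],
)

```text
t: 21.1
tool_pos: [0.5424, -0.3246, 0.1069]
tool_rot: [-0.544, 1.908, -1.905]
contact_force: [0.9, -0.4, -1.6]
opening: 0.0156
```

```bash
python3 -c "
from h import *
to(.5435,-.3253,.0934,-1.017)
"
```

```text
t 21.1 pos [ 0.5424 -0.3246  0.1069] turn(tool) [ 0.001  0.002 -0.001] shift cm now [-0.06  1.35  0.12] after turn [-0.06  1.35  0.12] F [ 0.9 -0.4 -1.6] open 0.0156 q [-0.66  0.17  1.7   0.    1.27  0.36]
```

Request:
servo_tool(
  commands=[0, 0, 0, -0.05, 0.6, 0.05, 0, 0, 0, 0, 0.05, 0.5, -0.1, 0, 0, 0, 0, 0, 0.2, 0, 0, 0, 0, 0, 0, 0, 0, 0],
)

```text
t: 21.5
tool_pos: [0.5424, -0.3246, 0.0936]
tool_rot: [-0.542, 1.907, -1.906]
contact_force: [-0.7, 1.2, -0.1]
opening: 0.0151
```

```bash
python3 -c "
from h import *
to(.5435,-.3253,.0934,-1.017)
"
```

```text
t 21.5 pos [ 0.5424 -0.3246  0.0936] turn(tool) [-0.     0.002 -0.002] shift cm now [-0.05  0.02  0.12] after turn [-0.05  0.02  0.12] F [-0.7  1.2 -0.1] open 0.0151 q [-0.66  0.19  1.71  0.    1.25  0.36]
```

Request:
servo_tool(
  commands=[0, 0, 0, 0, 0.1, 0, 0, 0, 0, 0, 0, 0, 0, 0.6, 0, 0, 0, 0, 0, 0, 0.6, 0, 0, 0, 0, 0, 0, 0.6, 0, 0, 0, 0, 0, 0, 0.8, 0, 0, 0, 0, -2, 0, 1, 0, 0, 0, 0, -4, 0, 1, 0, -0.1, 0, 0, -4, 0, 1, 0, -0.145, 0, 0, -2, 0, 1, 0, -0.145, 0, 0, 0, 0, 1, 0, -0.145, 0, 0, 0, 0, 1, 0, -0.145, 0, 0, 0, 0, 1, 0, -0.145, 0, 0, 0, 0, 1, 0, -0.145, 0, 0, 0, 0, 1, 0, 0, 0, 0, 0, 0, 1],
)

```text
t: 23.0
tool_pos: [0.5433, -0.3255, 0.2199]
tool_rot: [-1.201, 1.213, -1.222]
contact_force: [0.7, -0.5, 0.1]
opening: 0.0851
```

Request:
servo_tool(
  commands=[0, 0, 0, -3, 0, -1.5, 1, 0, 0, 0, -4, 0, -2, 1, 0, 0, 0, -4, 0, -2, 1, 0, 0, 0, -4, 0, -2, 1, 0, 0, 0, -3, 0, -1.5, 1, 0, 0, 0, 0, 0, 0, 1, 0, 0, 0, 0, 0, 0, 1],
)

```text
t: 23.7
tool_pos: [0.4538, -0.1389, 0.2177]
tool_rot: [-1.188, 1.23, -1.241]
contact_force: [0.1, -0.2, -0.7]
opening: 0.0855
```

```bash
python3 -c "
from h import *
to(.4423,-.098,.022)
im=snap('wrist','w8'); m=im['frame'];snap('top','t8')
im=snap('side','s8');cv2.imwrite('pics/s8c.png',cv2.resize(im['frame'][90:350,250:430,::-1],None,fx=2.3,fy=2.3))
for t,zo in (('t8',0.003),('s8',-.001)):
    im=dict(np.load(f'pics/{t}.npz'));P=cloud(im);z=P[...,2]-zo
    m=(np.hypot(P[...,0]-.543,P[...,1]+.325)<.11)&(z<.1)&(z>.078)
    q=P[m];A=np.c_[q[:,:2],np.ones(len(q))];print(t,m.sum(),z[m].mean(),cv2.minAreaRect((q[:,:2]*1000).astype(np.float32)),np.linalg.lstsq(A,q[:,2],rcond=None)[0].round(3))
    m=(np.hypot(P[...,0]-.565,P[...,1]-.33)<.09)&(z<.105)&(z>.087)
    print('roundpot',m.sum(),circ(P[m][:,:2],.0615))
"
```

```text
t 23.7 pos [ 0.4538 -0.1389  0.2177] turn(tool) [-0.007 -0.037  0.002] shift cm now [-4.09 19.55 -1.44] after turn [-4.09 19.57 -1.15] F [ 0.1 -0.2 -0.7] open 0.0855 q [-0.45 -0.32  1.97  0.    1.48 -0.42]
t8 918 0.08295170923813043 ((539.3363647460938, -324.851806640625), (154.03512573242188, 99.2693862915039), 31.611366271972656) [-0.001 -0.001  0.086]
roundpot 154 (array([0.5637, 0.3312]), np.float64(0.0014))
s8 2020 0.08554855847201452 ((543.330810546875, -326.05072021484375), (156.0432586669922, 101.71448516845703), 31.144014358520508) [0.    0.002 0.085]
roundpot 133 (array([0.5673, 0.3281]), np.float64(0.002))
```

View pics/s8c.png

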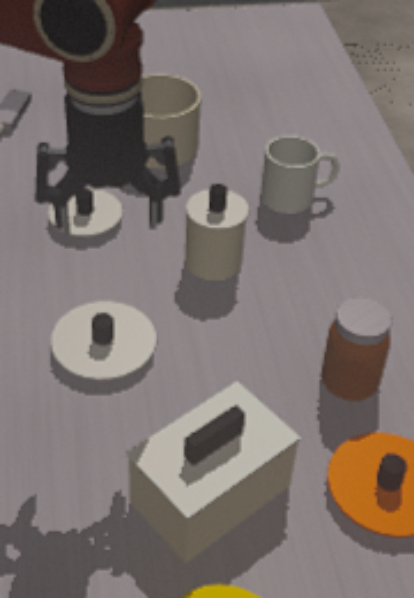

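View pics/w8.png

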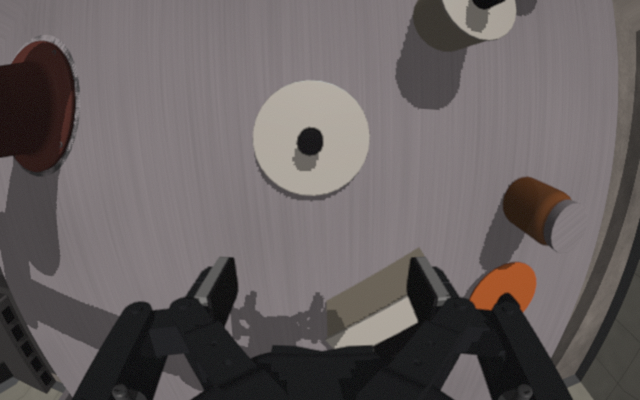

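The rectangular lid sits level on its pot at (215,450) in the side crop, with its flange top at 0.085 m as expected. The round lid is at (311,138) in the wrist view.

```bash
python3 -c "
from h import *
im=dict(np.load('pics/w8.npz'))
for lo in (140,150):print(wlid(im,(311,100),.017,.066,lo))
"
```

```text
((array([ 0.4438, -0.0988]), np.float64(0.0014)), 326)
((array([ 0.4438, -0.0989]), np.float64(0.002)), 323)
```

Request:
servo_tool(
  commands=[0, -0.037, 0, -4, 3, -1.3, 1, 0, 0, 0, 0, 4, 0, 1, 0, 0, 0, 0, 4, 0, 1, 0, 0, 0, 0, 3, 0, 1, 0, 0, 0, 0, 0, 0, 1],
)

```text
t: 24.35
tool_pos: [0.4482, -0.1049, 0.0769]
tool_rot: [-1.2, 1.204, -1.225]
contact_force: [-0.1, -0.0, 0.7]
opening: 0.0854
```

```bash
python3 -c "
from h import *
to(.4423,-.098,.022)
"
```

```text
t 24.35 pos [ 0.4482 -0.1049  0.0769] turn(tool) [-0.012 -0.009  0.005] shift cm now [-0.71  5.48 -0.66] after turn [-0.69  5.49 -0.59] F [-0.1 -0.   0.7] open 0.0854 q [-0.39 -0.21  2.13 -0.    1.21 -0.38]
```

Target (0.443, -0.0985).

Request:
servo_tool(
  commands=[-0.012, -0.009, 0.005, -0.65, 2.5, -0.6, 1, 0, 0, 0, 0, 1.5, -0.1, 1, 0, 0, 0, 0, 0.5, 0, 1, 0, 0, 0, 0, 0, 0, 1],
)

```text
t: 24.75
tool_pos: [0.446, -0.1025, 0.0355]
tool_rot: [-1.205, 1.209, -1.217]
contact_force: [-0.6, 0.2, 0.1]
opening: 0.0854
```

```bash
python3 -c "
from h import *
to(.443,-.0985,.022)
"
```

```text
t 24.75 pos [ 0.446  -0.1025  0.0355] turn(tool) [-0.005 -0.005  0.002] shift cm now [-0.4   1.35 -0.31] after turn [-0.4   1.35 -0.3 ] F [-0.6  0.2  0.1] open 0.0854 q [-0.39 -0.15  2.15 -0.    1.13 -0.38]
```

Request:
servo_tool(
  commands=[0, -0.005, 0, -0.4, 0.8, -0.3, 1, 0, 0, 0, 0, 0.4, 0, 1, 0, 0, 0, 0, 0, 0, 1],
)

```text
t: 25.05
tool_pos: [0.446, -0.0999, 0.0264]
tool_rot: [-1.204, 1.2, -1.218]
contact_force: [0.5, 0.3, -0.1]
opening: 0.0852
```

```bash
python3 -c "
from h import *
to(.443,-.0985,.022)
"
```

```text
t 25.05 pos [ 0.446  -0.0999  0.0264] turn(tool) [-0.011 -0.001  0.005] shift cm now [-0.14  0.44 -0.3 ] after turn [-0.14  0.44 -0.3 ] F [ 0.5  0.3 -0.1] open 0.0852 q [-0.38 -0.14  2.16 -0.    1.1  -0.38]
```

Request:
servo_tool(
  commands=[-0.01, 0, 0.005, -0.1, 0.3, -0.3, 1, 0, 0, 0, 0, 0, 0, 0, 0, 0, 0, 0, 0, 0, 0, 0, 0, 0, 0, 0, 0, 0, 0, 0, 0, 0, 0, 0, 0, 0, 0, 0, 0, 0, 0, 0, 0, 0, 0, 0, 0, 0, 0, 0, 0, 0, 0, 0, 0, 0, 0, 0, 0, 0, 0, 0, 0],
)

```text
t: 25.95
tool_pos: [0.444, -0.0992, 0.0246]
tool_rot: [-1.207, 1.208, -1.211]
contact_force: [0.5, 0.4, 0.6]
opening: 0.0264
```

```bash
python3 -c "
from h import *
to(.5655,.331,.20)
"
```

```text
t 25.95 pos [ 0.444  -0.0992  0.0246] turn(tool) [-0.003 -0.001  0.   ] shift cm now [-43.02 -17.52  12.16] after turn [-43.02 -17.54  12.15] F [0.5 0.4 0.6] open 0.0264 q [-0.38 -0.13  2.16  0.    1.11 -0.38]
```

Request:
servo_tool(
  commands=[0, 0, 0, 0, -3, 0, 0, 0, 0, 0, 0, -4, 0, 0, 0, 0, 0, 0, -4, 0, 0, 0, 0, 0, 0, -4, 0, 0, 0, 0, 0, -2, -2, 0.5, 0, 0, 0, 0, -4, 0, 1.2, 0, 0, 0, 0, -4.5, 0, 1.3, 0, 0, 0, 0, -4.5, 0, 1.3, 0, 0, 0, 0, -4.5, 0, 1.3, 0, 0, 0, 0, -4.5, 0, 1.3, 0, 0, 0, 0, -4.5, 0, 1.3, 0, 0, 0, 0, -4.5, 0, 1.3, 0, 0, 0, 0, -4, 0, 1, 0, 0, 0, 0, -2, 0, 1, 0, 0, 0, 0, 0, 0, 0, 0, 0, 0, 0, 0, 0, 0, 0],
)

```text
t: 27.55
tool_pos: [0.5567, 0.3066, 0.1898]
tool_rot: [-1.219, 1.223, -1.206]
contact_force: [0.4, -0.8, -1.0]
opening: 0.0267
```

```bash
python3 -c "
from h import *
to(.5655,.331,.20)
im=snap('wrist','w9')
"
```

```text
t 27.55 pos [0.5567 0.3066 0.1898] turn(tool) [ 0.015 -0.004  0.001] shift cm now [-2.44 -1.04  0.85] after turn [-2.44 -1.02  0.88] F [ 0.4 -0.8 -1. ] open 0.0267 q [0.38 0.11 1.62 0.   1.42 0.39]
```

View pics/w9.png

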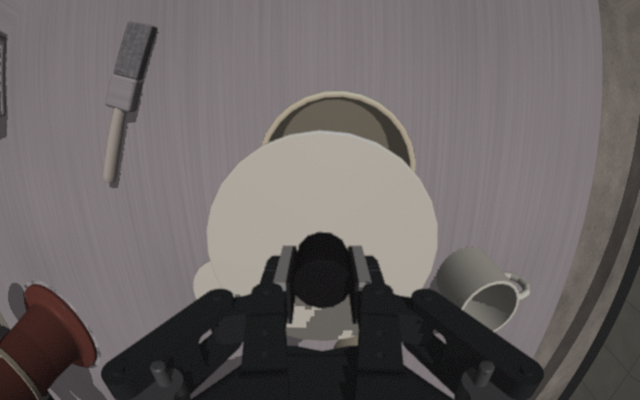

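```bash
python3 -c "
from h import *
im=dict(np.load('pics/w9.npz'));f=im['frame'].astype(int);h=cv2.cvtColor(im['frame'],cv2.COLOR_RGB2HSV)
m=(f[...,0]>140)&(h[...,1]>34)&(h[...,0]<30); m[:85]=0;m[185:]=0;m[:,:255]=0;m[:,425:]=0
v,u=np.nonzero(m);q=fray(im,np.c_[u,v],.095);print(len(q),circ(q[:,:2],.0615))
zt=.1898-.0246+.017
m=((f.min(-1)>150)&(h[...,1]<32));pts=[]
for u in range(214,432,4):
    col=np.nonzero(m[125:235,u])[0]
    if len(col): pts.append((u,125+col[0]))
q=fray(im,np.array(pts),zt)[:,:2];c,e=circ(q,.066);print('lid',c,e,(np.hypot(*(q-c).T)-.066).round(4)[::4])
"
```

```text
901 (array([0.5665, 0.3312]), np.float64(0.0009))
lid [0.5562 0.3053] 0.0003 [-0.0007 -0.0006 -0.0003 -0.0001 -0.0002 -0.      0.0002  0.      0.0003
  0.0001  0.0005 -0.0001 -0.0004 -0.0007]
```

Request:
servo_tool(
  commands=[0.015, -0.004, 0, -2.6, 2, 1, 0, 0, 0, 0, 0, 3, 0, 0, 0, 0, 0, 0, 1.2, 0, 0, 0, 0, 0, 0, 0, 0, 0],
)

```text
t: 28.0
tool_pos: [0.5671, 0.3284, 0.1271]
tool_rot: [-1.206, 1.212, -1.216]
contact_force: [0.3, -0.2, -2.3]
opening: 0.0258
```

```bash
python3 -c "
from h import *
to(.567,.3325,.1076)
"
```

```text
t 28.0 pos [0.5671 0.3284 0.1271] turn(tool) [-0.002 -0.006  0.001] shift cm now [-0.41  1.95 -0.01] after turn [-0.41  1.95 -0.01] F [ 0.3 -0.2 -2.3] open 0.0258 q [ 0.41  0.2   1.63 -0.    1.31  0.42]
```

Request:
servo_tool(
  commands=[0, -0.005, 0, -0.4, 0.1, 0, 0, 0, 0, 0, 0, 0, 0, 0],
)

```text
t: 28.2
tool_pos: [0.5675, 0.3314, 0.1275]
tool_rot: [-1.207, 1.209, -1.213]
contact_force: [-1.0, 0.0, -2.3]
opening: 0.0263
```

```bash
python3 -c "
from h import *
to(.567,.3325,.1076)
"
```

```text
t 28.2 pos [0.5675 0.3314 0.1275] turn(tool) [-0.003 -0.003  0.001] shift cm now [-0.12  1.99 -0.05] after turn [-0.11  1.99 -0.05] F [-1.   0.  -2.3] open 0.0263 q [ 0.42  0.21  1.62 -0.    1.31  0.42]
```

Request:
servo_tool(
  commands=[0, 0, 0, -0.1, 0.8, -0.05, 0, 0, 0, 0, 0, 0.6, -0.05, 0, 0, 0, 0, 0, 0.5, -0.05, 0, 0, 0, 0, 0, 0, 0, 0],
)

```text
t: 28.6
tool_pos: [0.5677, 0.3327, 0.1106]
tool_rot: [-1.201, 1.206, -1.214]
contact_force: [-0.2, 0.5, -2.5]
opening: 0.026
```

```bash
python3 -c "
from h import *
to(.567,.3325,.1076)
"
```

```text
t 28.6 pos [0.5677 0.3327 0.1106] turn(tool) [-0.008 -0.003 -0.001] shift cm now [ 0.02  0.3  -0.07] after turn [ 0.02  0.3  -0.07] F [-0.2  0.5 -2.5] open 0.026 q [ 0.42  0.22  1.64 -0.    1.28  0.42]
```

Lower the last 3 mm, release, and move up and away toward -y so the cameras can see.

Request:
servo_tool(
  commands=[0, 0, 0, 0, 0.25, 0, 0, 0, 0, 0, 0, 0.15, 0, 0, 0, 0, 0, 0, 0, 0, 0, 0, 0, 0, 0, 0, 0, 0.7, 0, 0, 0, 0, 0, 0, 0.7, 0, 0, 0, 0, 0, 0, 0.7, 0, 0, 0, 0, 0, 0, 0.8, 0, 0, 0, 0, -2, 0, 1, 0, 0, 0, 0, -4, 0, 1, 0, 0, 0, 0, -4, 0, 1, 0, 0, 0, 3, -4, 0, 1, 0, 0, 0, 4, 0, 0, 1, 0, 0, 0, 4, 0, -1, 1, 0, 0, 0, 4, 0, -1, 1, 0, 0, 0, 4, 0, -2, 1, 0, 0, 0, 4, 0, -2, 1, 0, 0, 0, 0, 0, 0, 1, 0, 0, 0, 0, 0, 0, 1],
)

```text
t: 30.4
tool_pos: [0.5059, 0.0956, 0.2545]
tool_rot: [-1.196, 1.197, -1.218]
contact_force: [-0.6, 1.0, -0.1]
opening: 0.0854
```

```bash
python3 -c "
from h import *
to(.567,.3325,.1076)
snap('top','t10');im=snap('side','s10');snap('wrist','w10');cv2.imwrite('pics/s10c.png',cv2.resize(im['frame'][80:340,220:440,::-1],None,fx=2.3,fy=2.3))
for t,zo in (('t10',0.003),('s10',-.001)):
    im=dict(np.load(f'pics/{t}.npz'));P=cloud(im);z=P[...,2]-zo;b=im['frame'].min(-1)>110
    for n,c,r,zz in(('round',(.566,.331),.085,.1),('small',(.607,.044),.06,.095),('rect',(.543,-.325),.11,.085)):
        m=(np.hypot(P[...,0]-c[0],P[...,1]-c[1])<r)&(abs(z-zz)<.012)&b
        q=P[m];A=np.c_[q[:,:2],np.ones(len(q))];k=np.linalg.lstsq(A,q[:,2],rcond=None)[0]
        print(t,n,m.sum(),'z',z[m].mean().round(4),'exp',zz,'tilt',k[:2].round(3),[np.round(a,1) for a in cv2.minAreaRect((q[:,:2]*1000).astype(np.float32))])
"
```

```text
t 30.4 pos [0.5059 0.0956 0.2545] turn(tool) [-0.017 -0.001 -0.001] shift cm now [-23.69  14.81   5.83] after turn [-23.69  14.69   6.11] F [-0.6  1.  -0.1] open 0.0854 q [ 0.04 -0.24  1.85 -0.    1.52  0.04]
t10 round 881 z 0.0969 exp 0.1 tilt [-0.002  0.002] [array([566. , 333.8]), array([127.4, 127.1]), np.float64(0.2)]
t10 small 264 z 0.0919 exp 0.095 tilt [-0.005  0.01 ] [array([609.4,  38.6]), array([81.2, 66.3]), np.float64(20.9)]
t10 rect 942 z 0.0823 exp 0.085 tilt [-0.003  0.   ] [array([ 538.9, -324.2]), array([154.4,  99.3]), np.float64(32.0)]
s10 round 441 z 0.0998 exp 0.1 tilt [-0.005 -0.004] [array([568.6, 327. ]), array([125.3, 128.8]), np.float64(70.9)]
s10 small 260 z 0.0953 exp 0.095 tilt [-0.001 -0.005] [array([610. ,  42.5]), array([77.5, 82.3]), np.float64(84.5)]
s10 rect 1657 z 0.0852 exp 0.085 tilt [ 0.001 -0.002] [array([ 542.9, -326.2]), array([155.2,  98.5]), np.float64(31.4)]
```

View pics/s10c.png

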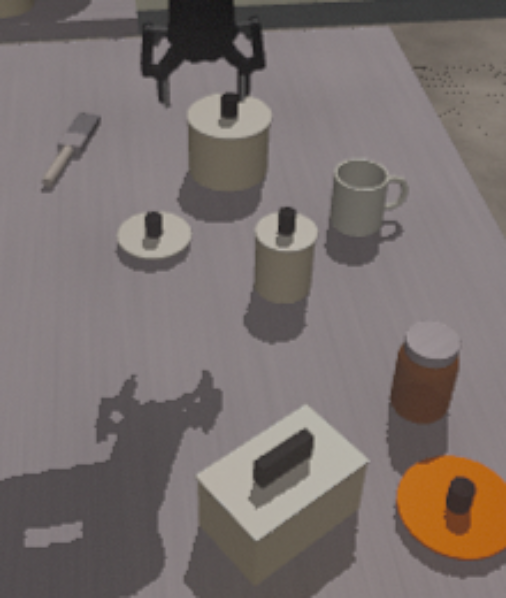

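View pics/t10.png

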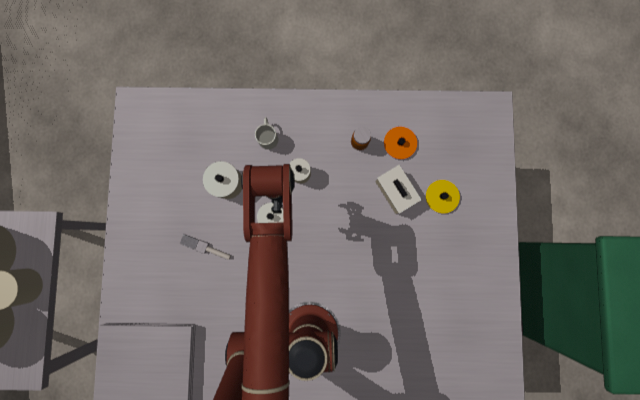

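All three lids are home and level in both views. The bystanders are in place and the gripper is free in the air.

```bash
python3 -c "
from station import ticket
print(ticket.finish_job())"
```

```text
the job is handed in; nothing more can be done
None
```

I put all three lids on their own pots, let go, and handed the job in at about t = 30.5 s, within the 72 s limit. The order was: small lid onto the small pot, round lid onto the table, rectangular lid onto the rectangular pot, then round lid onto the round pot.

**Last checks:**
- **Height:** in the side view's depth, the flange tops stood at 99.8, 95.3 and 85.2 mm for the round, small and rectangular lids. The expected heights are 100, 95 and 85 mm.
- **Level:** tilts were at most 0.007 rad in the side view and 0.011 rad in the top view, against the 0.06 rad limit.
- **Disagreement:** the top view read the lids about 3 mm low even after I took off its usual 3 mm height offset. I put this down to its calibration, since it read all three lids low by about the same amount.
- **Centring:** I checked this only from alignment before lowering and from the full-depth seating, and did not measure it again afterwards.
- **Bystanders:** the spare lid, mug, jar and brush looked unmoved in the last pictures. I did not measure them.
- **Gripper:** it was open and clear of everything.

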